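# Load a cuvette into the sample changer and index it into the read head

### The arm

A 6-joint arm with a two-finger parallel gripper is mounted at the origin on a cart in front of the work surface, level with it; the furniture and walls round the work are solid. World frame = base frame: x ahead of the robot, y to its left, z up, the work surface at z = 0. Lengths are in mm, angles in rad, forces in N, time in s.
With the tool pointing down it reaches from about 250 to 725 mm from the base axis. Payload 4 kg.
Tool frame: the origin (TCP) lies on the centre line of the jaws, within the pads' length; the fingertips stand 17 mm ahead of it and the grasp point (between the pads) lies 2 mm behind it; x points along the fingers, z is the direction in which the jaws open and shut, and the axes are right-handed (so a half turn about x gives the same grasp; the last joint's range is limited). The gripper opens to 85 mm and grips with 20 to 120 N. Pads are 22 mm wide; open, the fingers measure 114 mm over their backs; the gripper's body (76 mm by 85 mm) begins 54 mm behind the grasp point. The pads swing forward as they close: fully open they stand 13 mm farther back than shut.
Start: joints at [-1.305, 0.241, 0.005, 1.335, 0, 1.571], TCP at [131.339, -482.441, 248.306] pointing down, gripper open.
Joint ranges: [-2.72, 2.72], [-1.05, 1.87], [-1.09, 1.28], [-1.99, 2.15], [-1.42, 1.44], [-3.14, 3.14]. Speed limits (rad/s): [2.79, 2.79, 3.14, 3.14, 3.14, 3.14].

### API

Orientations are given as a 3x3 rotation matrix whose columns are the frame's x, y, z axes.
In Python, from bench import * gives the robot as it stands. The module is installed in compiled form; this text tells all that it offers.
- The arm moves only by the tool play_rows, never from a script. Its argument "moves" is a list of rows, each a list of 4 numbers: the shift along the world's x, y, z in units of 4 cm (1.0 is 4 cm), then the turn about the world's z in units of 0.12 rad (1.0 is 0.12 rad). A call has 1 to 12 rows; each row shifts and turns the commanded pose from where the row before left it; what a row does not reach is not made up. A row lasts 1/12 s, in which the tool goes at most 41.7 mm and 7.16 degrees, less where a joint would pass 70% of its speed; a pose out of reach is approached as far as the arm can. A call with a number of a shift or a turn outside -1 to 1 is refused whole. A call with a gripper value outside its range is refused whole. "hand" is the opening, from 0 (shut) to 1 (fully open), set as the call begins (left out, the last holds). The fingers move at their own pace and stop on an object; the grip force is fixed at half the most. Time passes only in rows, so rows that do not move let the fingers close. It gives the time, the measured TCP pose, the force and the opening at its end, in the units of the state.
- sense(): the state, without advancing time (a new reading comes with each control period).
- get_image(name): name is "scene" or "top" or "wrist"; returns a dict with "color" (480x640x3 uint8, blue, green, red), "vertical_fov" (degrees; the focal length in pixels is half the picture's height over the tangent of half this angle, whatever the lens; pixels are square), "cx", "cy" (the principal point, pixels), "R" (3x3) and "t" (3): a world point X has camera coordinates R X + t. Camera axes: x right, y down, z forward; pixel columns grow to the right and rows downward; lengths in mm; the calibration is good to about 2 mm. A picture is of the moment at which its call begins. There is no depth.
- finish_job(): hands the job in, once; it reports no verdict.
The state is a dict: "t": time; "joint_positions": joint angles; "qvel": joint speeds; "effort": joint torques, N m; "eef_pos": TCP position; "tcp_rot": TCP orientation; "wrist_force": force on the tool from outside, world axes, zero at the start; "ft_torque": the same for the moment, N m; "finger_gap": opening from 0.0 (shut) to 1.0 (fully open).
Only numpy, scipy, OpenCV 4.12 (cv2) and the standard library are available. Lean on these libraries where they do the work, as an engineer would, in place of code of your own. Each camera call takes 0.05 s, during which the arm holds its last target.

### The job

Put the glass cuvette that stands alone at the front left of the bench into the one empty pocket of the sample changer's drum, beside the steel loading pointer (the drum has play, so feel for the pocket), and press it past the spring roller until it is fully home, without forcing the glass. Then turn the drum one click clockwise (seen from above) by its centre knob, so that the cuvette comes to rest upright under the read head, and let go. Leave the small beaker where it stands.

Things in the scene. Friction and masses are not known exactly. Their poses are not given: they have to be found in the camera images.
- cuvette_mid (a point): Centre (half-way up) of the loose glass cuvette to be loaded, standing alone at the front left of the bench: an open square glass cell, 13 x 13 mm, 44.5 mm tall, flat bottom, 12 g. z up along it, x and y square to its faces; any two opposite faces may be gripped. More than 20 N between it and the changer breaks it.
- changer: Sample changer, fixed to the bench: white base 148 x 160 mm, 30 mm high (70 mm before the axis, 90 mm to its left), with a rear housing 74 mm high (71 to 107 mm behind the axis) and a round aluminium drum on top. Origin on the drum's axis at bench level; z up, its front looks along its own -x, the grey read head stands on its +y side.
- drum_top (a point): Centre of the drum's flat top, on its axis, 68 mm up; drum 132 mm across, six pockets on a 50 mm radius, 60 degrees apart, five of them filled. Inside a click the drum has about 0.1 rad of free play each way (0.1 N m of friction; it stays where left); its angle is not measured. Pockets thus stand up to 5 mm along the circle from the stations named here, turned with the drum. Axes as the changer's.
- load_mouth (a point): Loading station, fixed to the base: nominal centre of the empty pocket's mouth, level with the drum's top, 50 mm from the axis, front left (150 degrees from the changer's +x towards its +y); a thin upright steel pointer (top 63 mm above the bench) marks it, 74 mm from the axis. The true pocket lies up to 5 mm from it, either way along the circle about the axis. Axes as the changer's.
- load_floor (a point): Nominal centre of the empty pocket's flat floor, 26 mm below the mouth. The pocket is square to the radius, 15 mm along the radius, 14 mm along the circle, sharp-edged. A sprung roller in its inner wall, 8 mm below the mouth, presses the cuvette outward; pushing past it takes 3 to 6 N, then it slides to the floor. Fully home, the cuvette's centre is 4 mm below the drum's top and 18 mm stands above.
- read_mouth (a point): Read station, fixed to the base, at the drum's top level, 50 mm from the axis on the changer's +y side, 60 degrees clockwise of the loading station: the cuvette must end here. The read head arches over it from outside, 36 mm wide, underside 90 mm and top 104 mm above the bench, inner end 38 mm from the axis. A seated cuvette clears it by 3.5 mm; one standing too high jams.
- knob_mid (a point): Grip point of the knob on the drum's axis, 15 mm above the drum's top. The knob is an upright black bar 40 mm long, 12 mm thick, 26 mm high, fixed to the drum; at the start it lies square to the line from axis to loading station (give or take the play), so grip it along that line. A click is 60 degrees and takes about 0.3 N m to leave; between clicks the drum stays where it is left, so turn the full 60 degrees. Axes as the changer's.
- small_beaker: Bystander: small glass beaker, 56 mm across and 68 mm high; origin at the centre of its underside. Not to be moved.
Not all that is in view belongs to the job. Leave any orange look-alike of the part that bears cuvette_mid alone.

How it is judged:
By the outcome, as a careful person would: the job done as asked, in the order asked, and still so for the second after the job is handed in, with the robot touching nothing.
It also fails if it takes over 72 s, if anything falls off the work surface, if the arm or the gripper's body presses on something with over 40 N, if the wrist force passes 120 N, or if a joint passes its speed limit or range.

## Working session

There is one attempt and no reset: what is moved stays moved. The work goes in short steps, Python scripts to look and compute and a tool call to move; the robot and the scene stay as the last step left them, time stands still between calls to the robot, and variables do not carry over. Pictures are saved under pics/ and viewed, and the job is handed in when it is done.

Besides the shell and the picture viewer there is one more tool, called after "Emit:" by a JSON object that holds its "fn" and its "kwargs". play_rows: Moves the arm, as the interface text tells. Shifts and turns lie within -1 to 1; 1 stands for 4 cm of shift or 0.12 rad of turn. Its arguments: {"type":"object","properties":{"moves":{"type":"array","items":{"type":"array","items":{"type":"number","minimum":-1,"maximum":1}}},"hand":{"type":"number"}},"required":["moves"]}

```bash
mkdir -p pics; cat > h.py <<'E'
from bench import *
import numpy as np, cv2, math, pickle
def snap(n,tag):
    im=get_image(n); cv2.imwrite(f'pics/{tag}.png',im['color']); pickle.dump(im,open(f'pics/{tag}.pkl','wb')); return im
def load(tag): return pickle.load(open(f'pics/{tag}.pkl','rb'))
def proj(im,X):
    f=240/math.tan(math.radians(im['vertical_fov'])/2)
    c=np.asarray(im['R'])@np.asarray(X,float)+np.asarray(im['t']).ravel()
    return np.array([im['cx']+f*c[0]/c[2],im['cy']+f*c[1]/c[2]])
def ray(im,u,v):
    f=240/math.tan(math.radians(im['vertical_fov'])/2)
    R=np.asarray(im['R']);o=-R.T@np.asarray(im['t']).ravel()
    return o,R.T@np.array([(u-im['cx'])/f,(v-im['cy'])/f,1])
def onz(im,u,v,z):
    o,d=ray(im,u,v); return o+d*(z-o[2])/d[2]
E
python3 - <<'E'
from h import *
for n in ['scene','top','wrist']:
    im=snap(n,n+'0'); print(n,im['vertical_fov'],im['cx'],im['cy'],-np.array(im['R']).T@np.array(im['t']).ravel(),np.array(im['R'])[2])
s=sense(); print(s)
E
```

```text
scene 46.35691443874316 321.9326834474543 239.17101929011045 [ 73.73577397 762.4582422  615.95077666] [ 0.57161876 -0.5449323  -0.6134336 ]
top 57.96953890270951 315.19467388329934 243.39945195225403 [422.53707601 294.26802726 917.00518539] [ 0.14987121  0.03490857 -0.98808907]
wrist 70.20874960275385 323.65613388248573 235.27245098247334 [ 205.24428436 -460.7087878   372.36761161] [-0.28900841 -0.07766739 -0.9541708 ]
{'t': 0.15, 'joint_positions': array([-1.30499066e+00,  2.41249654e-01,  4.03804386e-03,  1.33516402e+00,
        2.50655419e-05,  1.57080797e+00]), 'qvel': array([ 4.28382949e-04, -5.16383685e-04,  2.75920773e-03,  2.24983364e-04,
        6.41890432e-06,  1.35039230e-03]), 'effort': array([ 5.22533137e-04, -3.72634256e+01,  2.52639163e+01,  1.23777651e-02,
        5.44356692e-05,  6.75055617e-06]), 'eef_pos': array([ 131.23581628, -482.01821079,  247.6142231 ]), 'tcp_rot': array([[-3.90675774e-04,  9.64884243e-01,  2.62675170e-01],
       [ 1.53042083e-03,  2.62675459e-01, -9.64883030e-01],
       [-9.99998753e-01,  2.50471258e-05, -1.57929988e-03]]), 'wrist_force': array([-0.38134684,  0.13347713,  0.04116807]), 'ft_torque': array([-0.02768507,  0.07487167,  0.01379428]), 'finger_gap': 0.9964505730372752}
```

View pics/scene0.png

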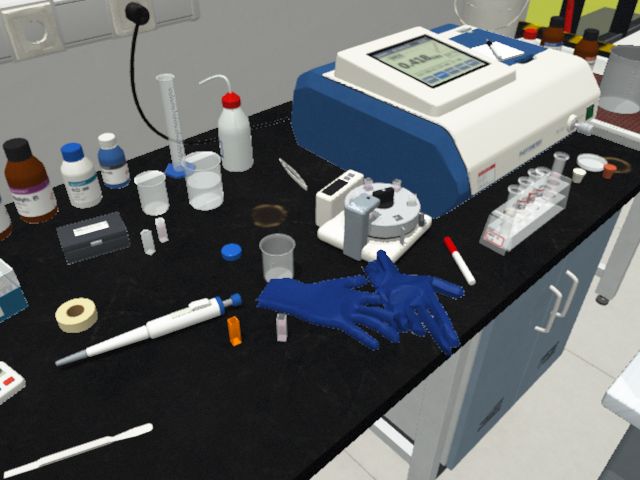

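View pics/top0.png

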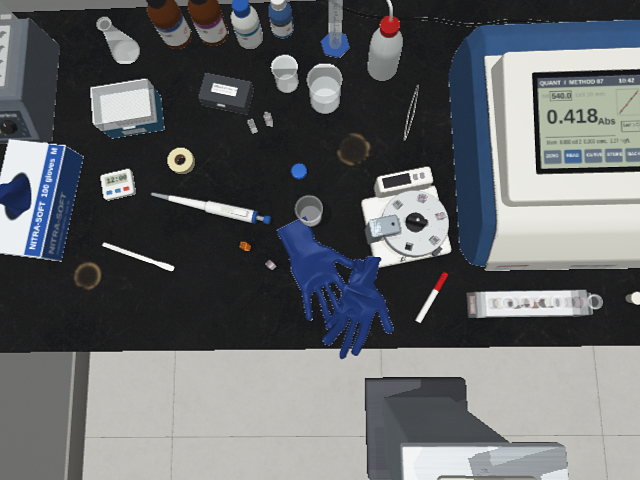

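View pics/wrist0.png

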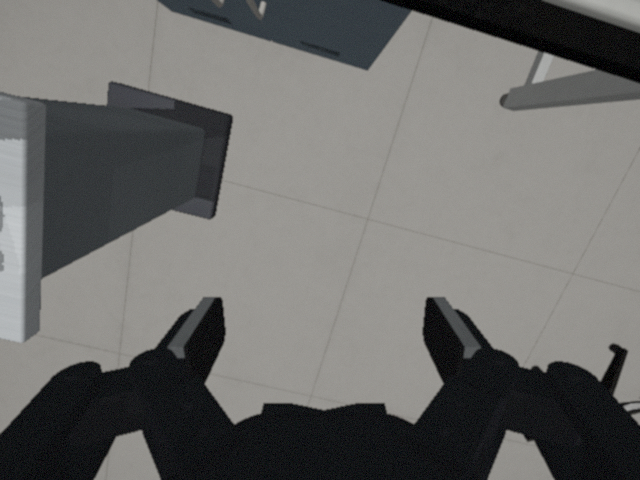

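```bash
python3 - <<'E'
from h import *
a=load('top0')['color']; b=load('scene0')['color']
c1=cv2.resize(a[155:275,355:460],None,fx=5,fy=5,interpolation=cv2.INTER_CUBIC)
cv2.imwrite('pics/c1.png',c1)
c2=cv2.resize(a[230:290,230:300],None,fx=8,fy=8,interpolation=cv2.INTER_CUBIC)
cv2.imwrite('pics/c2.png',c2)
c3=cv2.resize(b[160:270,310:440],None,fx=5,fy=5,interpolation=cv2.INTER_CUBIC)
cv2.imwrite('pics/c3.png',c3)
c4=cv2.resize(b[300:360,220:300],None,fx=8,fy=8,interpolation=cv2.INTER_CUBIC)
cv2.imwrite('pics/c4.png',c4)
E
```

```text
(no output)
```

View pics/c1.png

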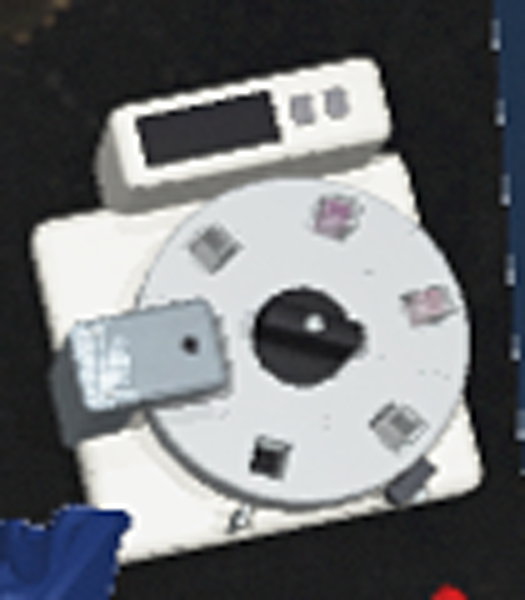

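View pics/c2.png

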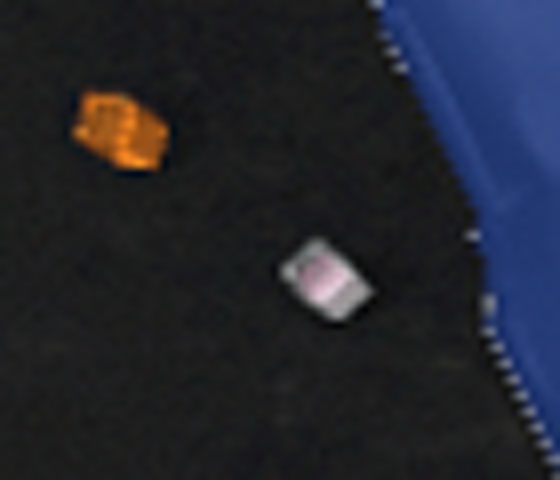

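View pics/c3.png

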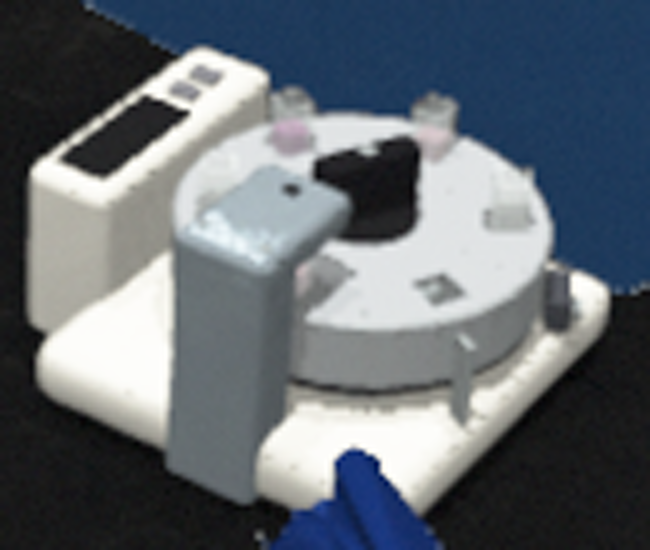

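View pics/c4.png

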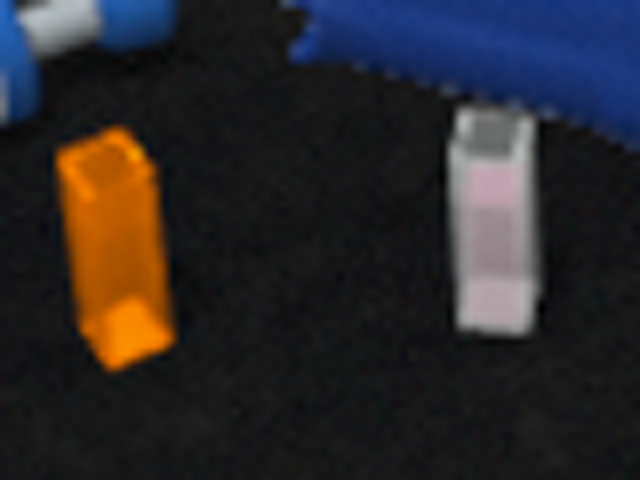

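```bash
python3 - <<'E'
from h import *
im=load('top0'); P=lambda x,y,z:onz(im,355+x/5,155+y/5,z)[:2]
sc=load('scene0'); S=lambda x,y,z:onz(sc,310+x/5,160+y/5,z)[:2]
# drum circle: sample edge points of top face
pts=[(470,335),(440,235),(400,203),(330,178),(250,185),(180,235),(150,270),(160,412),(200,460),(250,490),(300,502),(355,498),(400,480),(450,410)]
w=np.array([P(x,y,68) for x,y in pts])
A=np.c_[2*w,np.ones(len(w))];s=np.linalg.lstsq(A,(w**2).sum(1),rcond=None)[0]
c=s[:2];r=math.sqrt(s[2]+c@c);print('drum',c,r,np.linalg.norm(w-c,axis=1)-r)
def rep(n,p): d=p-c; print(n,p.round(1),'r',np.linalg.norm(d).round(1),'ang',math.degrees(math.atan2(d[1],d[0])))
for n,p,z in [('empty',(270,457),68),('p2',(398,425),86),('p3',(430,305),86),('p4',(337,215),86),('p5',(213,247),86),('pointer',(243,512),63)]: rep(n,P(*p,z))
print('base bottom edge'); a,b=P(125,562,30),P(470,497,30); print(a,b,math.degrees(math.atan2(*(a-b)[::-1])))
a,b=P(115,210,74)*0+P(107,103,74),P(380,62,74); print(a,b,math.degrees(math.atan2(*(a-b)[::-1])))
# read head centreline (top z104)
a,b=P(83,367,104),P(215,343,104); print('head',math.degrees(math.atan2(*(a-b)[::-1])))
w=np.array([S(x,y,68) for x,y in [(552,230),(540,190),(500,150),(440,120),(370,113),(310,320),(360,328),(420,325),(480,308),(525,280)]])
A=np.c_[2*w,np.ones(len(w))];s=np.linalg.lstsq(A,(w**2).sum(1),rcond=None)[0]
c=s[:2];r=math.sqrt(s[2]+c@c);print('drum scene',c,r)
rep('empty sc',S(440,290,68)); rep('pointer',S(465,340,63))
# cuvette
q=load('scene0');
T=lambda x,y,z:onz(im,230+x/8,230+y/8,z)[:2]
Q=lambda x,y,z:onz(sc,220+x/8,300+y/8,z)[:2]
print('cuv top',[T(x,y,44.5).round(1) for x,y in [(282,270),(318,240),(350,265)]],[Q(x,y,44.5).round(1) for x,y in[(462,107),(533,112),(532,152),(452,146)]])
print('bottom',[Q(x,y,0).round(1) for x,y in[(458,330),(530,335)]],[T(x,y,0).round(1) for x,y in[(340,322),(372,290)]])
E
```

```text
drum [589.96291846 123.53113951] 65.69553898547207 [-1.47524516  2.16242603  0.93249905 -0.08227606 -0.49338694 -1.65576205
  1.09344923 -0.13653219 -0.27346622  0.00717136  0.47304351  0.9644609
  1.3509019  -3.05221008]
empty [542.  139.9] r 50.7 ang 161.1588661161073
p2 [551.1  93.7] r 49.0 ang -142.5596389973408
p3 [597.9  78.9] r 45.3 ang -79.91111452195494
p4 [634.5 112.9] r 45.8 ang -13.39446862943773
p5 [622.7 161.6] r 50.2 ang 49.26006518283926
pointer [521.  150.5] r 74.0 ang 158.62172325171866
base bottom edge
[505.08997772 193.72362433] [529.44963303  52.70906636] 99.80087261252001
[685.72852926 199.4964104 ] [700.10003035  90.14917394] 97.4874654679872
head 99.38299319134482
drum scene [591.29364874 127.09065433] 67.7345808525747
empty sc [541.  141.3] r 52.3 ang 164.22270642237226
pointer [521.  151.1] r 74.3 ang 161.1393715173098
cuv top [array([514.9, 427.2]), array([522.4, 418. ]), array([515.9, 409.8])] [array([523. , 418.4]), array([513.6, 409.9]), array([506.2, 416.3]), array([516.8, 425.8])]
bottom [array([515., 428.]), array([505.3, 419.1])] [array([505.4, 418.4]), array([513.8, 409.8])]
```

The clear cell at scene (281,327) / top (270,265) stands alone at the front left. Three things could be mistaken for it: the orange one (scene (235,331), top (245,246)) and two clear cells at the back (scene (148,240) and (161,230)). The crop shows a clear, open cell with pink liquid. The cuvette measures (514,418) from both views, with faces at about 42°/132°. The drum axis is at about (590.5,125) with radius 66, and the pointer is 74 mm out at 159°, so the changer's yaw is about 9°.

Emit:
{"fn": "play_rows", "kwargs": {"moves": [[0.3,0.6,0,1],[0.3,0.75,0,1],[0.32,0.75,0,1],[0.32,0.75,0,1],[0.32,0.75,0,1],[0.32,0.75,0,1],[0.32,0.75,0,1],[0.32,0.75,0,1],[0.32,0.75,0,1],[0.32,0.75,0,1],[0.32,0.75,0,1],[0.32,0.75,0,1]], "hand": 0.45}}

```text
t: 1.15
eef_pos: [283.3, -126.9, 248.3]
tcp_rot: [[0.0, -0.14, 0.99], [-0.0, 0.99, 0.14], [-1.0, -0.0, 0.0]]
wrist_force: [1.7, 0.3, 0.5]
finger_gap: 0.454
```

Emit:
{"fn": "play_rows", "kwargs": {"moves": [[0.32,0.75,0,1],[0.32,0.75,0,1],[0.32,0.75,0,1],[0.32,0.75,0,1],[0.32,0.75,0,1],[0.32,0.75,0,1],[0.32,0.75,0,1],[0.32,0.75,0,1],[0.32,0.75,0,1],[0.32,0.75,0,1],[0.32,0.75,0,1],[0.32,0.75,0,1]]}}

```text
t: 2.15
eef_pos: [437.0, 233.1, 247.9]
tcp_rot: [[-0.001, -1.0, -0.011], [-0.0, -0.011, 1.0], [-1.0, 0.001, -0.0]]
wrist_force: [0.3, 0.1, 0.5]
finger_gap: 0.449
```

Emit:
{"fn": "play_rows", "kwargs": {"moves": [[0.3,0.75,-0.2,1],[0.3,0.75,-0.4,1],[0.3,0.75,-0.4,1],[0.3,0.75,-0.4,1],[0.3,0.75,-0.4,1],[0.3,0.6,-0.4,1],[0.12,0.28,-0.3,0.03],[0,0,0,0]]}}

```text
t: 2.82
eef_pos: [512.5, 418.1, 143.2]
tcp_rot: [[-0.005, -0.745, -0.667], [-0.004, -0.667, 0.745], [-1.0, 0.006, 0.001]]
wrist_force: [-0.9, -0.4, -0.3]
finger_gap: 0.447
```

```bash
python3 - <<'E'
from h import *
im=snap('wrist','w1'); s=sense(); print(s['t'],s['eef_pos'],s['tcp_rot'][:,2])
for X in [(514,418,44.5),(514,418,0)]: print(proj(im,X))
E
```

```text
2.8667 [512.50476322 416.89197224 145.03457772] [-6.66124056e-01  7.45840941e-01  1.78518050e-04]
[320.8102039  244.89541925]
[321.24002772 227.4458168 ]
```

View pics/w1.png

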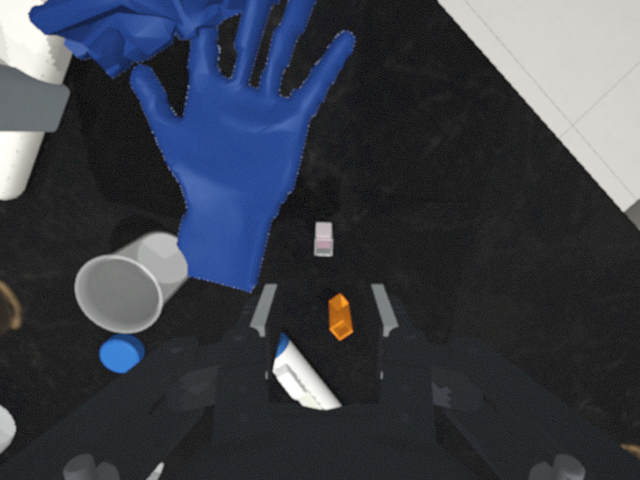

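```bash
python3 - <<'E'
from h import *
im=load('w1'); c=im['color'][210:270,280:370]
cv2.imwrite('pics/c5.png',cv2.resize(c,None,fx=8,fy=8,interpolation=cv2.INTER_CUBIC))
e=sense()['eef_pos']
for z in (145,44.5,0): print(proj(im,(e[0],e[1],z)))
E
```

```text
[319.28496488 319.24734968]
[321.0543051  242.35334461]
[321.44766859 225.25810524]
```

View pics/c5.png

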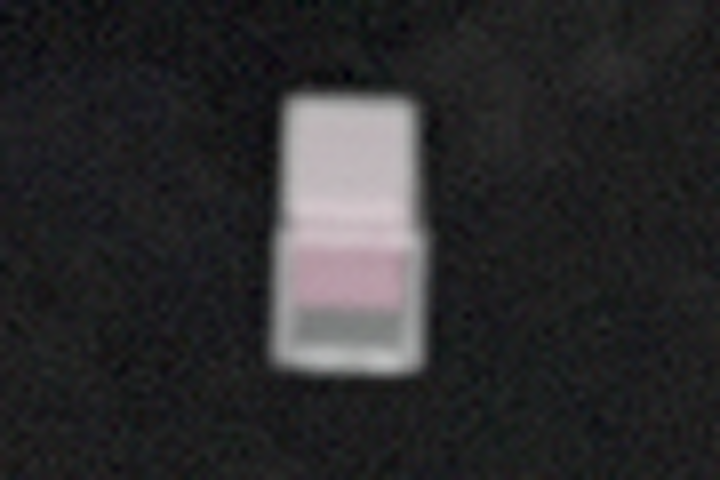

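```bash
python3 - <<'E'
from h import *
im=load('w1')
ps=np.array([onz(im,280+x/8,210+y/8,44.5)[:2] for x,y in [(273,372),(428,372),(425,235),(277,235)]]);print(ps.round(1),ps.mean(0))
for i in range(4): d=ps[(i+1)%4]-ps[i]; print(np.linalg.norm(d),math.degrees(math.atan2(d[1],d[0])))
z=sense()['tcp_rot'][:,2];print(math.degrees(math.atan2(z[1],z[0])))
E
```

```text
[[523.5 420.2]
 [514.5 430.3]
 [505.3 421.6]
 [513.8 412.2]] [514.29361595 421.08456112]
13.55791575400902 131.8769597357061
12.586935776722868 -136.46059649677304
12.745591575177153 -48.12279222190222
12.589526499798858 39.84145822690631
131.7686186270745
```

Emit:
{"fn": "play_rows", "kwargs": {"moves": [[0.05,0.06,-0.35,0],[0,0,-0.45,0],[0,0,-0.45,0],[0,0,-0.35,0],[0,0,-0.15,0],[0,0,0,0]]}}

```text
t: 3.37
eef_pos: [514.9, 417.6, 77.4]
tcp_rot: [[-0.002, -0.747, -0.664], [-0.002, -0.664, 0.747], [-1.0, 0.003, 0.0]]
wrist_force: [0.4, 0.2, -0.1]
finger_gap: 0.451
```

```bash
python3 - <<'E'
from h import *
im=snap('wrist','w2'); s=sense(); print(s['t'],s['eef_pos'],s['tcp_rot'][:,2],s['tcp_rot'][:,0])
for z in (44.5,0): print(proj(im,(*s['eef_pos'][:2],z)))
cv2.imwrite('pics/c6.png',cv2.resize(im['color'][180:400,200:440],None,fx=2.7,fy=2.7,interpolation=cv2.INTER_CUBIC))
E
```

```text
3.4167 [515.5480136  418.31252613  78.69663584] [-6.64597696e-01  7.47201378e-01 -5.63077811e-05] [-5.56941221e-04 -5.70729162e-04 -9.99999682e-01]
[322.13320796 286.21362591]
[322.47801884 255.34623348]
```

View pics/c6.png

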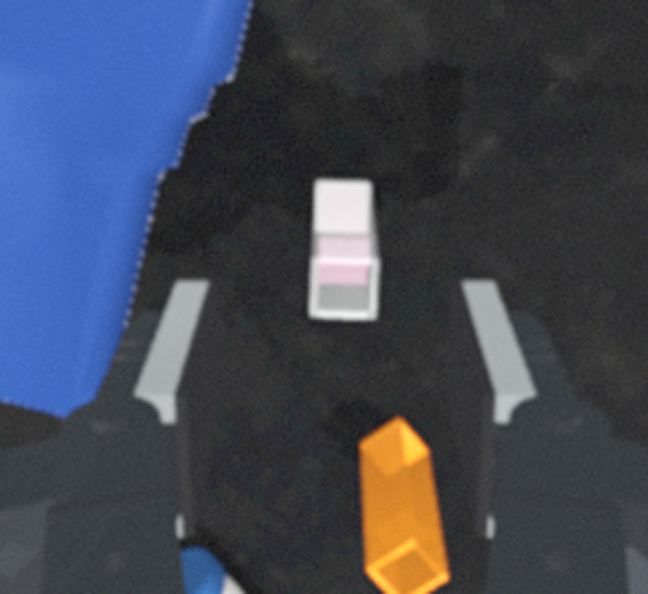

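```bash
python3 - <<'E'
from h import *
im=load('w2')
e=sense()['eef_pos']; y=sense()['tcp_rot'][:2,1]; z=sense()['tcp_rot'][:2,2]
for n,p,zz in [('cuv',(343,290),44.5),('orange',(408,570),44.5),('orangebot',(398,435),0)]:
    w=onz(im,200+p[0]/2.7,180+p[1]/2.7,zz)[:2]; print(n,w,'tool y',(w-e[:2])@y,'tool z',(w-e[:2])@z)
t=load('top0'); print('orange top',onz(t,245,245,22)[:2]-e[:2], 'beaker',onz(t,309,210,68)[:2],'glove?',onz(t,279,228,10)[:2])
E
```

```text
cuv [514.38724248 420.61768504] tool y -0.6646732001873397 tool z 2.493863720765253
orange [553.27465941 473.68645888] tool y -64.99076868148677 tool z 16.302436942493433
orangebot [551.13466478 472.84281648] tool y -62.83107959556434 tool z 17.094301682518562
orange top [42.00158834 55.27365636] beaker [619.35054286 335.86508525] glove? [594.78445263 403.28750679]
```

Emit:
{"fn": "play_rows", "kwargs": {"moves": [[-0.03,0.04,-0.15,0],[0,0,-0.25,0],[0,0,-0.2,0],[0,0,-0.12,0],[0,0,-0.05,0],[0,0,0,0]]}}

```text
t: 3.92
eef_pos: [514.0, 420.3, 46.3]
tcp_rot: [[-0.002, -0.747, -0.665], [-0.001, -0.665, 0.747], [-1.0, 0.002, 0.0]]
wrist_force: [-0.4, -0.0, 0.6]
finger_gap: 0.449
```

```bash
python3 - <<'E'
from h import *
im=snap('wrist','w3'); s=sense(); print(s['t'],s['eef_pos'],s['wrist_force'])
cv2.imwrite('pics/c7.png',cv2.resize(im['color'][220:400,200:440],None,fx=2.7,fy=2.7,interpolation=cv2.INTER_CUBIC))
E
```

```text
3.9667 [514.30321356 420.58823835  46.98197523] [ 0.51560154 -0.37964801  0.26747932]
```

View pics/c7.png

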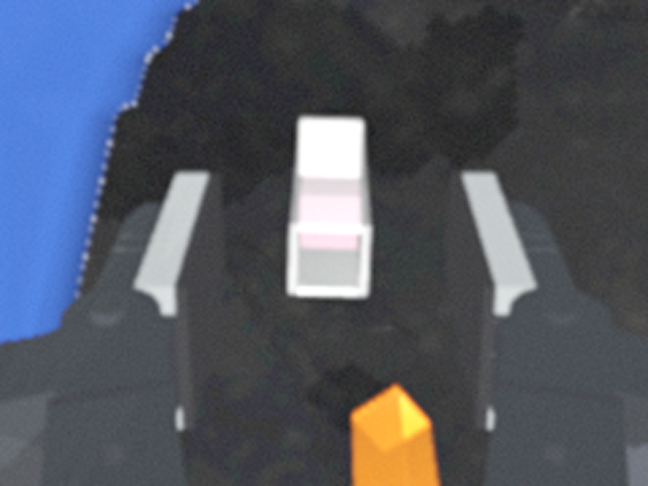

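Emit:
{"fn": "play_rows", "kwargs": {"moves": [[0.02,-0.02,0.02,0],[0,0,0,0]]}}

```text
t: 4.13
eef_pos: [515.8, 420.1, 48.9]
tcp_rot: [[0.001, -0.747, -0.665], [0.001, -0.665, 0.747], [-1.0, -0.001, -0.0]]
wrist_force: [0.6, -0.4, -0.8]
finger_gap: 0.449
```

Emit:
{"fn": "play_rows", "kwargs": {"moves": [[0,0,0,0],[0,0,0,0],[0,0,0,0],[0,0,0,0],[0,0,0,0],[0,0,0,0],[0,0,0,0],[0,0,0,0]], "hand": 0.0}}

```text
t: 4.8
eef_pos: [515.7, 420.2, 48.9]
tcp_rot: [[0.001, -0.747, -0.665], [0.001, -0.665, 0.747], [-1.0, -0.001, -0.0]]
wrist_force: [-0.2, -0.7, 4.5]
finger_gap: 0.131
```

```bash
python3 - <<'E'
from h import *
im=snap('wrist','w4'); s=sense(); print(s['t'],s['eef_pos'],s['wrist_force'],s['finger_gap'])
cv2.imwrite('pics/c8.png',cv2.resize(im['color'][220:400,200:440],None,fx=2.7,fy=2.7,interpolation=cv2.INTER_CUBIC))
E
```

```text
4.85 [515.67555732 420.22978736  48.88161397] [0.39600701 0.37361275 4.74461832] 0.12393244802620683
```

View pics/c8.png

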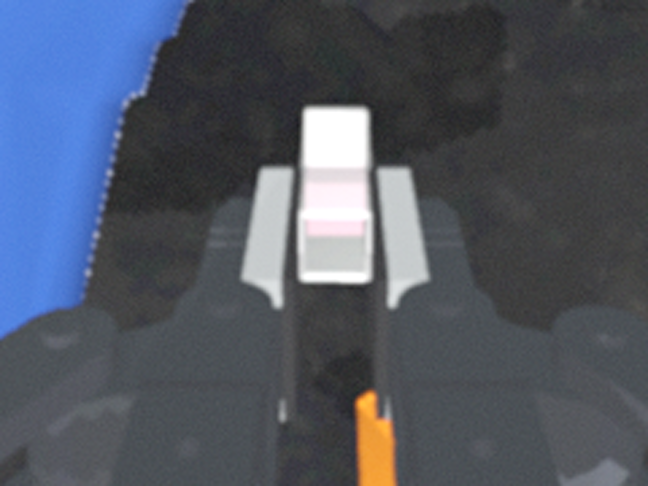

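Emit:
{"fn": "play_rows", "kwargs": {"moves": [[0,0,0,0],[0,0,0.1,0],[0,0,0.25,0],[0,0,0.3,0],[0,0,0.3,0],[0,0,0,0]]}}

```text
t: 5.35
eef_pos: [517.0, 421.4, 90.3]
tcp_rot: [[0.005, -0.747, -0.665], [0.004, -0.665, 0.747], [-1.0, -0.006, -0.0]]
wrist_force: [1.5, 0.2, 1.4]
finger_gap: 0.124
```

```bash
python3 - <<'E'
from h import *
im=snap('wrist','w5'); s=sense(); print(s['t'],s['eef_pos'],s['wrist_force'],s['finger_gap'])
cv2.imwrite('pics/c9.png',cv2.resize(im['color'][180:400,200:440],None,fx=2.7,fy=2.7,interpolation=cv2.INTER_CUBIC))
E
```

```text
5.4 [516.68901971 421.08478667  89.08364247] [ 0.81023362 -0.81692701  0.63723934] 0.12910246642534975
```

View pics/c9.png

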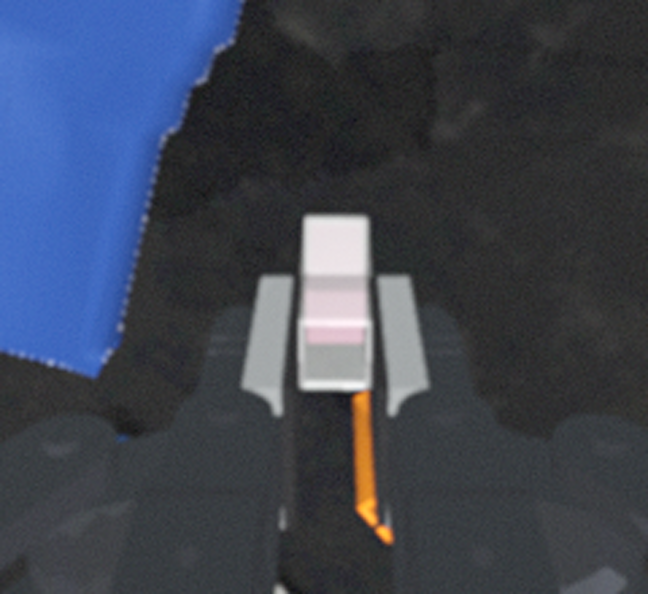

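Emit:
{"fn": "play_rows", "kwargs": {"moves": [[0,-0.2,0.5,0],[0,-0.5,0.6,0.36],[0.05,-0.7,0.5,1],[0.1,-0.8,0.2,1],[0.1,-0.8,0,1],[0.1,-0.8,0,1],[0.1,-0.8,0,0],[0.08,-0.8,0,0],[0.05,-0.8,-0.1,0],[0.05,-0.6,-0.1,0],[0,-0.18,-0.08,0],[0,0,0,0]]}}

```text
t: 6.4
eef_pos: [540.0, 138.7, 146.3]
tcp_rot: [[-0.002, -0.318, -0.948], [-0.0, -0.948, 0.318], [-1.0, 0.001, 0.002]]
wrist_force: [-0.2, 0.2, -1.2]
finger_gap: 0.133
```

```bash
python3 - <<'E'
from h import *
im=snap('wrist','w6'); s=sense(); print(s['t'],s['eef_pos'],s['tcp_rot'],s['finger_gap'])
E
```

```text
6.45 [540.19349296 140.2199059  146.72512128] [[-1.11545855e-03 -3.16029096e-01 -9.48748842e-01]
 [ 3.39781445e-04 -9.48749498e-01  3.16028915e-01]
 [-9.99999320e-01  3.01499024e-05  1.16567156e-03]] 0.12698938012161318
```

View pics/w6.png

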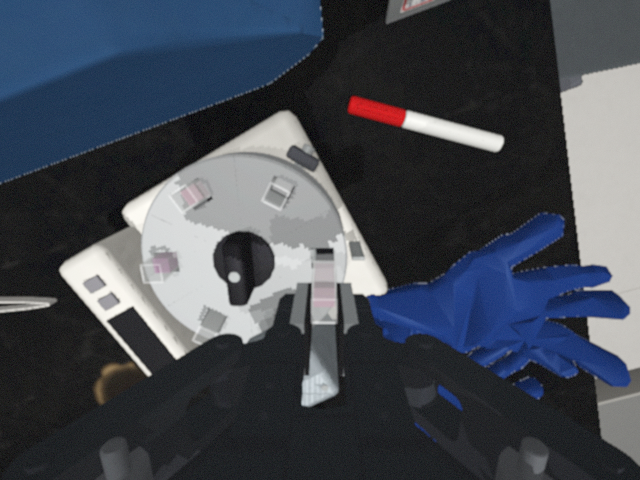

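```bash
python3 - <<'E'
from h import *
im=load('w6')
cv2.imwrite('pics/c10.png',cv2.resize(im['color'][140:330,130:390],None,fx=3,fy=3,interpolation=cv2.INTER_CUBIC))
cv2.imwrite('pics/c11.png',cv2.resize(im['color'][230:330,280:370],None,fx=6.5,fy=6,interpolation=cv2.INTER_CUBIC))
e=sense()['eef_pos']
print(im['R'], -im['R'].T@np.array(im['t']).ravel())
for X in [(e[0],e[1],98),(541.5,140.6,68),(590.5,125,68)]: print(proj(im,X))
E
```

```text
[[-0.94842817  0.31699013  0.001121  ]
 [ 0.30291385  0.9052587   0.29790919]
 [ 0.09341948  0.28288503 -0.95459356]] [516.00400589  67.55117952 271.2730866 ]
[323.47299438 274.25782225]
[321.6850976  256.18114407]
[240.87950986 257.29800644]
```

View pics/c10.png

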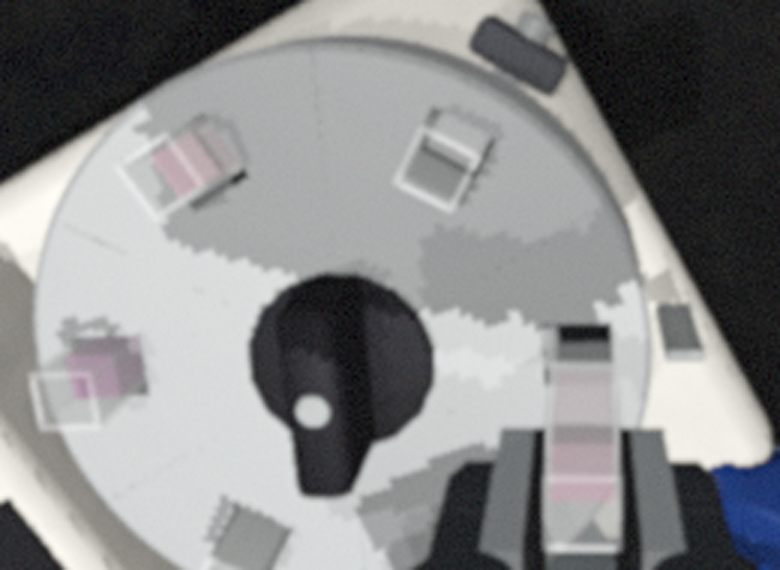

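View pics/c11.png

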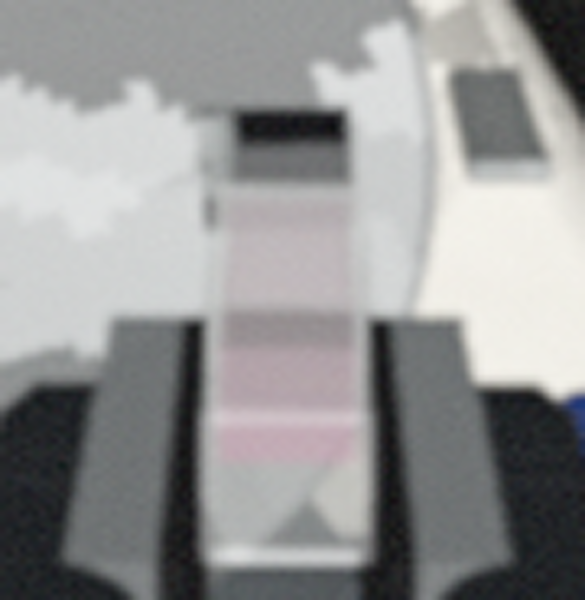

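```bash
python3 - <<'E'
from h import *
im=load('w6'); s=sense(); y=s['tcp_rot'][:2,1]; z=s['tcp_rot'][:2,2]; e=s['eef_pos'][:2]
g=lambda x,yy,zz: onz(im,280+x/6.5,230+yy/6,zz)[:2]
for n,p,zz in [('pk L',(207,110),68),('pk R',(348,110),68),('cuv L',(208,182),97.8),('cuv R',(362,182),97.8),('cuvtopL',(203,553),142.3),('cuvtopR',(368,553),142.3)]:
    w=g(*p,zz); print(n,w.round(1),'toolz %.1f tooly %.1f'%((w-e)@z,(w-e)@y))
E
```

```text
pk L [545.7 133.6] toolz -7.3 tooly 4.5
pk R [532.7 138. ] toolz 6.4 tooly 4.5
cuv L [543.5 130.5] toolz -6.2 tooly 8.2
cuv R [531.3 134.6] toolz 6.7 tooly 8.1
cuvtopL [546.1 141.2] toolz -5.3 tooly -2.8
cuvtopR [535.7 144.7] toolz 5.6 tooly -2.8
```

Emit:
{"fn": "play_rows", "kwargs": {"moves": [[0.04,0.09,-0.15,0],[0,0,-0.2,0],[0,0,-0.15,0],[0,0,-0.07,0],[0,0,0,0]]}}

```text
t: 6.87
eef_pos: [541.1, 145.0, 122.8]
tcp_rot: [[-0.003, -0.313, -0.95], [-0.001, -0.95, 0.313], [-1.0, 0.001, 0.002]]
wrist_force: [-0.3, -0.7, -1.0]
finger_gap: 0.13
```

```bash
python3 - <<'E'
from h import *
im=snap('wrist','w7'); s=sense(); print(s['t'],s['eef_pos'],s['wrist_force'],s['finger_gap'])
cv2.imwrite('pics/c12.png',cv2.resize(im['color'][230:330,280:370],None,fx=6.5,fy=6,interpolation=cv2.INTER_CUBIC))
sc=snap('scene','s2')
cv2.imwrite('pics/c13.png',cv2.resize(sc['color'][130:270,310:440],None,fx=5,fy=4.2,interpolation=cv2.INTER_CUBIC))
E
```

```text
6.9167 [541.50844632 144.9221663  123.40785131] [-0.21279558 -0.07471643  0.50988154] 0.12901760347854582
```

View pics/c12.png

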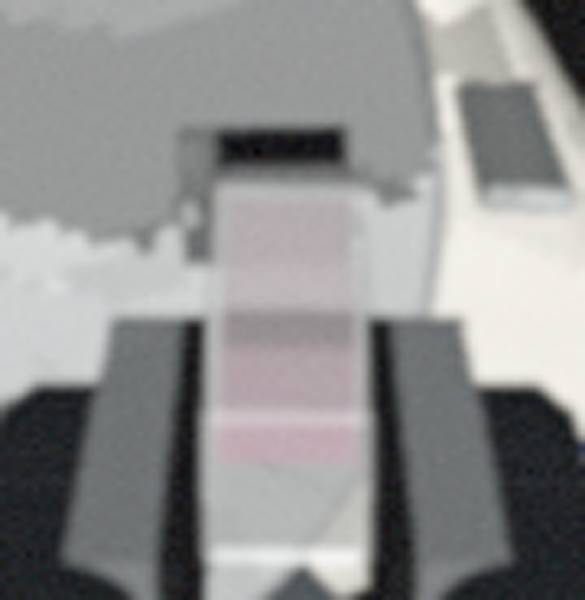

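View pics/c13.png

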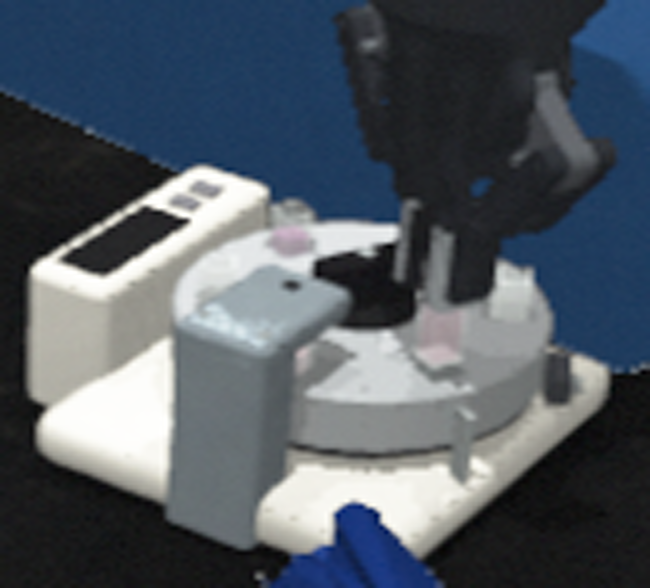

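```bash
python3 - <<'E'
from h import *
im=load('w7'); s=sense(); y=s['tcp_rot'][:2,1]; z=s['tcp_rot'][:2,2]; e=s['eef_pos'][:2]
g=lambda x,yy,zz: onz(im,280+x/6.5,230+yy/6,zz)[:2]
for n,p,zz in [('pk L',(180,128),68),('pk R',(347,128),68),('cuv L',(210,182),74.5),('cuv R',(362,182),74.5),('cuvtopL',(203,555),119),('cuvtopR',(368,555),119)]:
    w=g(*p,zz); print(n,w.round(1),'toolz %.1f tooly %.1f'%((w-e)@z,(w-e)@y))
E
```

```text
pk L [546.2 133.2] toolz -7.7 tooly 9.6
pk R [532.6 137.7] toolz 6.6 tooly 9.6
cuv L [544.5 136.8] toolz -5.0 tooly 6.8
cuv R [532.4 140.8] toolz 7.7 tooly 6.8
cuvtopL [547.2 147.5] toolz -4.2 tooly -4.3
cuvtopR [536.9 151. ] toolz 6.7 tooly -4.3
```

Emit:
{"fn": "play_rows", "kwargs": {"moves": [[0.03,-0.07,0,0],[0,0,-0.06,0],[0,0,0,0]]}}

```text
t: 7.22
eef_pos: [543.4, 141.3, 121.9]
tcp_rot: [[0.0, -0.315, -0.949], [0.0, -0.949, 0.315], [-1.0, -0.0, -0.0]]
wrist_force: [-0.2, 0.8, -0.6]
finger_gap: 0.125
```

```bash
cat >> h.py <<'E'
def look(tag,u0=280,v0=230,fx=6.5,fy=6,w=90,h=100):
    im=snap('wrist',tag); s=sense(); print(s['t'],s['eef_pos'].round(2),s['wrist_force'].round(2),s['finger_gap'])
    cv2.imwrite(f'pics/{tag}c.png',cv2.resize(im['color'][v0:v0+h,u0:u0+w],None,fx=fx,fy=fy,interpolation=cv2.INTER_CUBIC))
E
python3 -c "
from h import *
look('w8')"
```

```text
7.2667 [543.38 141.36 121.91] [ 0.36  0.   -0.42] 0.13036082110845423
```

View pics/w8c.png

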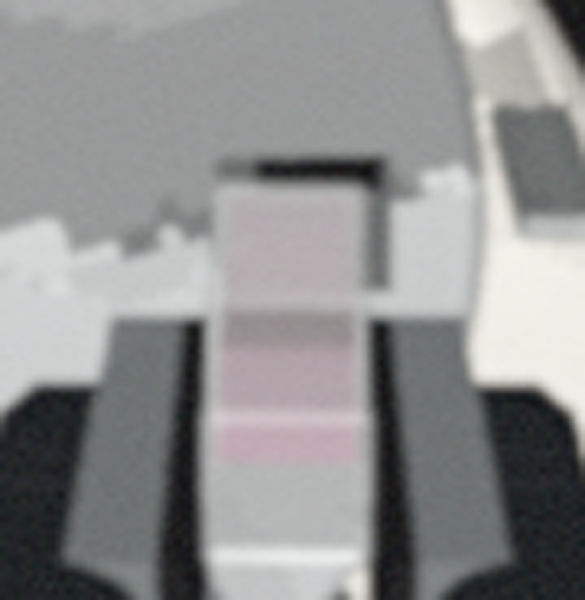

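```bash
cat >> h.py <<'E'
def rel(tag,pk,cv,zb):
    im=load(tag); s=sense(); y=s['tcp_rot'][:2,1]; z=s['tcp_rot'][:2,2]; e=s['eef_pos'][:2]
    g=lambda p,zz: (lambda w:np.array([(w-e)@z,(w-e)@y]))(onz(im,280+p[0]/6.5,230+p[1]/6,zz)[:2])
    a=[g(p,68) for p in pk]; b=[g(p,zb) for p in cv]
    print('pk',np.round(a,2),'cuv',np.round(b,2))
    d=(a[0]+a[1])/2-(b[0]+b[1])/2-np.array([0,.5])
    print('need toolz %.2f tooly %.2f'%tuple(d),'world',d[0]*z+d[1]*y)
E
python3 -c "
from h import *
rel('w8',[(217,158),(388,158)],[(212,184),(364,184)],sense()['eef_pos'][2]-48.9)"
```

```text
pk [[-5.58  6.87]
 [ 9.13  6.88]] cuv [[-5.86  6.25]
 [ 6.91  6.27]]
need toolz 1.25 tooly 0.11 world [-1.2246164   0.28762693]
```

Emit:
{"fn": "play_rows", "kwargs": {"moves": [[-0.03,0.0075,0,0],[0,0,-0.04,0],[0,0,-0.04,0],[0,0,0,0]]}}

```text
t: 7.6
eef_pos: [541.9, 141.8, 118.4]
tcp_rot: [[-0.001, -0.314, -0.949], [-0.0, -0.949, 0.314], [-1.0, 0.0, 0.0]]
wrist_force: [-0.4, 0.6, 0.5]
finger_gap: 0.131
```

```bash
python3 -c "
from h import *
look('w9')"
```

```text
7.65 [541.92 141.79 118.44] [-0.27 -0.09  0.41] 0.1310054341266844
```

View pics/w9c.png

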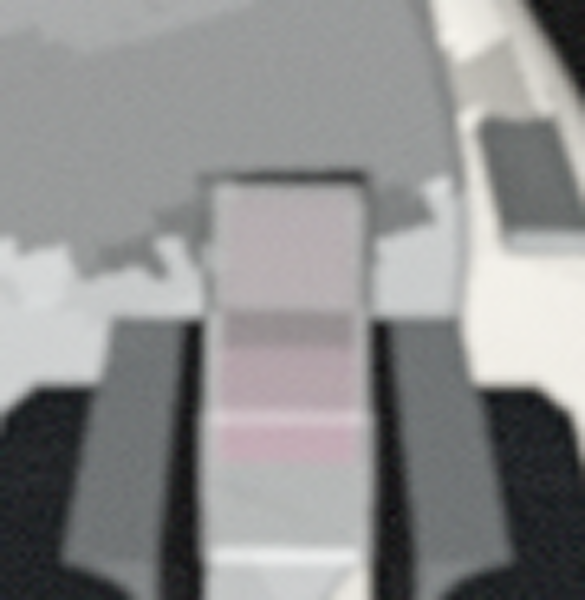

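```bash
python3 -c "
from h import *
rel('w9',[(201,171),(369,171)],[(212,184),(364,184)],sense()['eef_pos'][2]-48.9)"
```

```text
pk [[-6.67  6.97]
 [ 7.53  6.98]] cuv [[-5.7   6.31]
 [ 7.06  6.32]]
need toolz -0.25 tooly 0.16 world [ 0.18712081 -0.23527124]
```

Emit:
{"fn": "play_rows", "kwargs": {"moves": [[0.005,-0.005,-0.02,0],[0,0,-0.025,0],[0,0,-0.025,0],[0,0,-0.02,0],[0,0,0,0]]}}

```text
t: 8.07
eef_pos: [542.3, 141.7, 114.9]
tcp_rot: [[-0.0, -0.314, -0.949], [-0.0, -0.949, 0.314], [-1.0, 0.0, 0.0]]
wrist_force: [-0.1, -0.2, 0.6]
finger_gap: 0.131
```

```bash
python3 -c "
from h import *
look('w10')"
```

```text
8.1167 [542.32 141.66 115.01] [-0.46  0.27  0.19] 0.134504771362832
```

View pics/w10c.png

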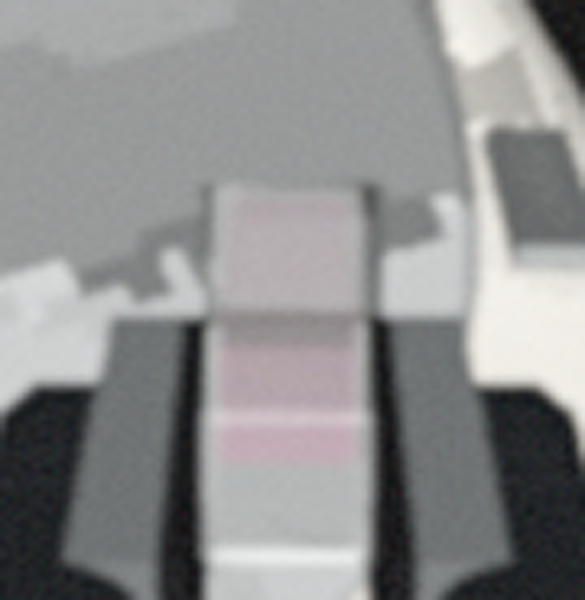

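Emit:
{"fn": "play_rows", "kwargs": {"moves": [[-0.008,0.002,-0.02,0],[0,0,-0.025,0],[0,0,-0.025,0],[0,0,0,0]]}}

```text
t: 8.45
eef_pos: [541.9, 141.9, 112.2]
tcp_rot: [[-0.0, -0.314, -0.949], [0.0, -0.949, 0.314], [-1.0, -0.0, 0.0]]
wrist_force: [0.0, 1.0, -0.1]
finger_gap: 0.134
```

Emit:
{"fn": "play_rows", "kwargs": {"moves": [[0,0,-0.02,0],[0,0,-0.02,0],[0,0,-0.02,0],[0,0,0,0]]}}

```text
t: 8.78
eef_pos: [541.5, 142.0, 109.6]
tcp_rot: [[-0.001, -0.314, -0.949], [0.0, -0.949, 0.314], [-1.0, -0.0, 0.001]]
wrist_force: [-0.9, 1.8, 1.2]
finger_gap: 0.128
```

Emit:
{"fn": "play_rows", "kwargs": {"moves": [[0,0,-0.02,0],[0,0,-0.02,0],[0,0,0,0]]}}

```text
t: 9.03
eef_pos: [541.7, 141.9, 108.0]
tcp_rot: [[-0.001, -0.314, -0.949], [0.0, -0.949, 0.314], [-1.0, -0.0, 0.001]]
wrist_force: [-1.4, 1.8, 1.1]
finger_gap: 0.126
```

Emit:
{"fn": "play_rows", "kwargs": {"moves": [[0,0,-0.02,0],[0,0,-0.02,0],[0,0,0,0]]}}

```text
t: 9.28
eef_pos: [541.9, 141.8, 106.5]
tcp_rot: [[-0.0, -0.314, -0.949], [0.0, -0.949, 0.314], [-1.0, -0.0, 0.0]]
wrist_force: [-1.5, 1.6, 0.0]
finger_gap: 0.129
```

Emit:
{"fn": "play_rows", "kwargs": {"moves": [[0,0,-0.02,0],[0,0,-0.02,0],[0,0,0,0]]}}

```text
t: 9.53
eef_pos: [541.9, 141.8, 104.9]
tcp_rot: [[-0.0, -0.314, -0.949], [0.0, -0.949, 0.314], [-1.0, -0.0, 0.0]]
wrist_force: [-2.1, 2.7, -0.0]
finger_gap: 0.133
```

Emit:
{"fn": "play_rows", "kwargs": {"moves": [[-0.003,0.006,-0.02,0],[0,0,-0.02,0],[0,0,0,0]]}}

```text
t: 9.78
eef_pos: [541.8, 141.9, 103.3]
tcp_rot: [[-0.0, -0.314, -0.949], [-0.0, -0.949, 0.314], [-1.0, 0.0, 0.0]]
wrist_force: [-1.4, 1.5, 0.2]
finger_gap: 0.125
```

Emit:
{"fn": "play_rows", "kwargs": {"moves": [[0,0,-0.02,0],[0,0,-0.02,0],[0,0,0,0]]}}

```text
t: 10.03
eef_pos: [541.9, 141.9, 101.7]
tcp_rot: [[-0.0, -0.314, -0.949], [-0.0, -0.949, 0.314], [-1.0, 0.0, 0.0]]
wrist_force: [-1.1, 0.9, -0.1]
finger_gap: 0.132
```

Emit:
{"fn": "play_rows", "kwargs": {"moves": [[0,0,-0.02,0],[0,0,-0.02,0],[0,0,0,0]]}}

```text
t: 10.28
eef_pos: [541.9, 141.9, 100.1]
tcp_rot: [[-0.0, -0.314, -0.949], [-0.0, -0.949, 0.314], [-1.0, 0.0, 0.0]]
wrist_force: [-1.4, 2.2, 0.4]
finger_gap: 0.13
```

```bash
python3 -c "
from h import *
look('w11')"
```

```text
10.3333 [541.84 141.95 100.12] [-1.73  0.97 -0.48] 0.12842610832750798
```

View pics/w11c.png

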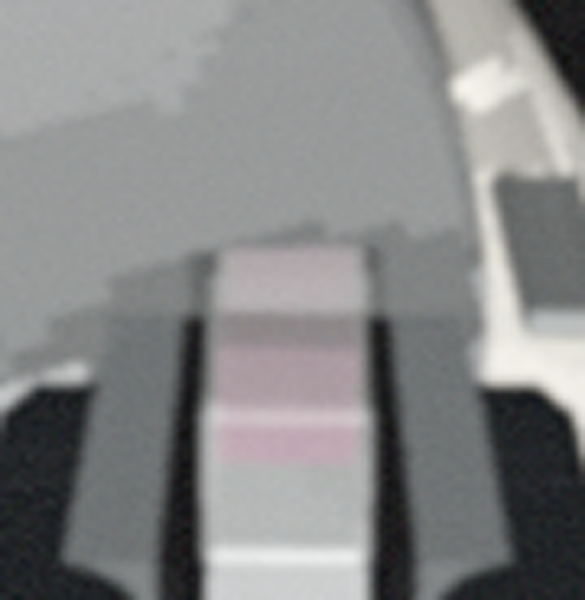

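Emit:
{"fn": "play_rows", "kwargs": {"moves": [[0,0,-0.025,0],[0,0,-0.025,0],[0,0,-0.025,0],[0,0,-0.025,0],[0,0,0,0]]}}

```text
t: 10.75
eef_pos: [541.8, 142.0, 96.0]
tcp_rot: [[-0.0, -0.314, -0.949], [-0.0, -0.949, 0.314], [-1.0, 0.0, 0.0]]
wrist_force: [-2.6, 1.8, -0.5]
finger_gap: 0.132
```

Emit:
{"fn": "play_rows", "kwargs": {"moves": [[0,0,-0.02,0],[0,0,-0.02,0],[0,0,-0.02,0],[0,0,0,0]]}}

```text
t: 11.08
eef_pos: [541.8, 142.0, 93.7]
tcp_rot: [[-0.0, -0.314, -0.949], [-0.0, -0.949, 0.314], [-1.0, 0.0, 0.0]]
wrist_force: [-2.1, 2.3, -0.2]
finger_gap: 0.13
```

Emit:
{"fn": "play_rows", "kwargs": {"moves": [[0,0,-0.015,0],[0,0,0,0]]}}

```text
t: 11.25
eef_pos: [541.9, 142.0, 93.2]
tcp_rot: [[-0.0, -0.314, -0.949], [0.0, -0.949, 0.314], [-1.0, -0.0, 0.0]]
wrist_force: [-0.9, 2.6, 0.0]
finger_gap: 0.127
```

Emit:
{"fn": "play_rows", "kwargs": {"moves": [[0,0,-0.015,0],[0,0,-0.015,0],[0,0,0,0]]}}

```text
t: 11.5
eef_pos: [541.9, 142.0, 92.0]
tcp_rot: [[-0.0, -0.314, -0.949], [0.0, -0.949, 0.314], [-1.0, -0.0, 0.0]]
wrist_force: [-1.6, 2.5, 0.6]
finger_gap: 0.13
```

Emit:
{"fn": "play_rows", "kwargs": {"moves": [[0,0,-0.015,0],[0,0,0,0]]}}

```text
t: 11.67
eef_pos: [541.9, 142.0, 91.4]
tcp_rot: [[0.0, -0.314, -0.949], [0.0, -0.949, 0.314], [-1.0, -0.0, -0.0]]
wrist_force: [-1.3, 2.9, 0.1]
finger_gap: 0.131
```

```bash
python3 -c "
from h import *
look('w12'); snap('scene','s3')
c=load('s3')['color'][130:270,310:440]
cv2.imwrite('pics/s3c.png',cv2.resize(c,None,fx=5,fy=4.2,interpolation=cv2.INTER_CUBIC))"
```

```text
11.7167 [541.91 141.98  91.44] [-0.49  2.77  0.01] 0.12768468897264196
```

View pics/w12c.png

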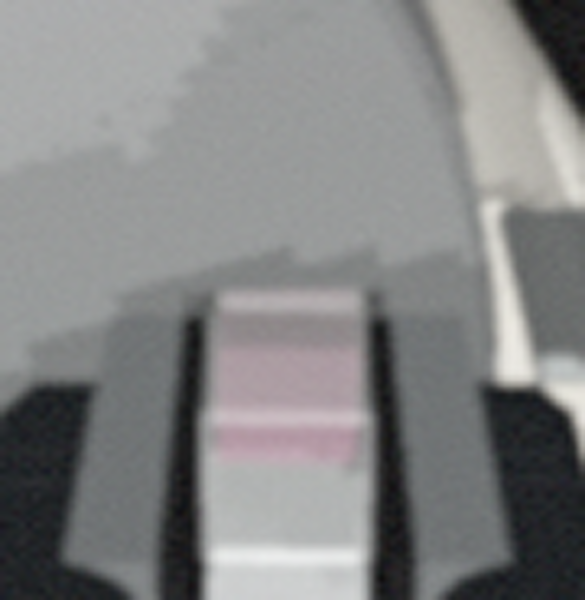

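View pics/s3c.png

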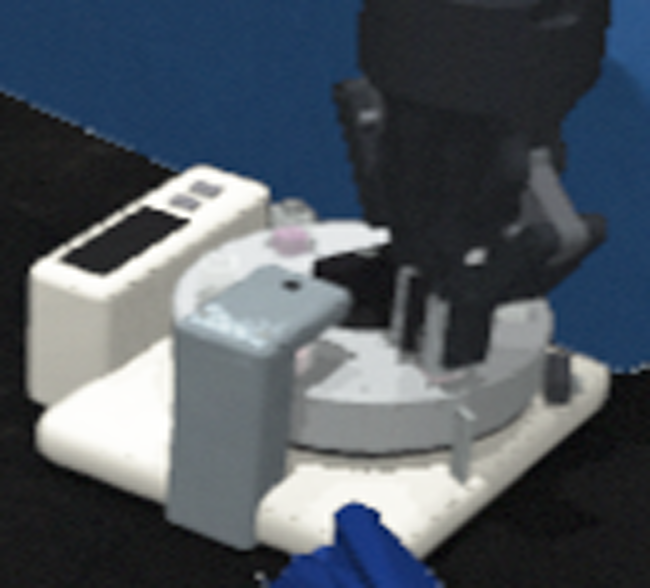

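Cuvette is deep in the pocket, with the fingertips a few mm above the drum. I'm continuing gently until I feel the floor.

Emit:
{"fn": "play_rows", "kwargs": {"moves": [[0,0,-0.012,0],[0,0,0,0]]}}

```text
t: 11.93
eef_pos: [541.9, 142.0, 91.0]
tcp_rot: [[0.0, -0.314, -0.949], [0.0, -0.949, 0.314], [-1.0, -0.0, -0.0]]
wrist_force: [-1.9, 2.4, 1.0]
finger_gap: 0.129
```

Emit:
{"fn": "play_rows", "kwargs": {"moves": [[0,0,-0.012,0],[0,0,0,0]]}}

```text
t: 12.1
eef_pos: [541.9, 142.0, 90.8]
tcp_rot: [[0.0, -0.314, -0.949], [0.0, -0.949, 0.314], [-1.0, -0.0, -0.0]]
wrist_force: [-1.7, 2.0, 2.3]
finger_gap: 0.128
```

Emit:
{"fn": "play_rows", "kwargs": {"moves": [[0,0,-0.012,0],[0,0,0,0]]}}

```text
t: 12.27
eef_pos: [542.0, 142.0, 90.8]
tcp_rot: [[0.001, -0.314, -0.949], [0.0, -0.949, 0.314], [-1.0, -0.0, -0.0]]
wrist_force: [-3.1, 1.4, 6.0]
finger_gap: 0.127
```

Emit:
{"fn": "play_rows", "kwargs": {"moves": [[0,0,0,0],[0,0,0,0],[0,0,0,0],[0,0,0,0]], "hand": 0.26}}

```text
t: 12.6
eef_pos: [542.2, 141.6, 89.8]
tcp_rot: [[0.0, -0.315, -0.949], [-0.001, -0.949, 0.315], [-1.0, 0.001, -0.001]]
wrist_force: [-0.6, -0.6, 0.2]
finger_gap: 0.26
```

Emit:
{"fn": "play_rows", "kwargs": {"moves": [[0,0,0.1,0],[0,0,0.3,0],[0,0,0.4,0],[0,0,0.4,0],[0,0,0.2,0],[0,0,0,0]]}}

```text
t: 13.1
eef_pos: [543.5, 142.3, 148.4]
tcp_rot: [[0.005, -0.314, -0.949], [0.001, -0.949, 0.314], [-1.0, -0.002, -0.004]]
wrist_force: [-0.4, -0.2, -0.8]
finger_gap: 0.255
```

```bash
python3 -c "
from h import *
look('w13',180,150,2.6,2.6,250,200); snap('scene','s4')
c=load('s4')['color'][130:270,310:440]
cv2.imwrite('pics/s4c.png',cv2.resize(c,None,fx=5,fy=4.2,interpolation=cv2.INTER_CUBIC))"
```

```text
13.15 [542.78 142.12 147.08] [-0.27  0.04 -0.84] 0.2602176756754453
```

View pics/w13c.png

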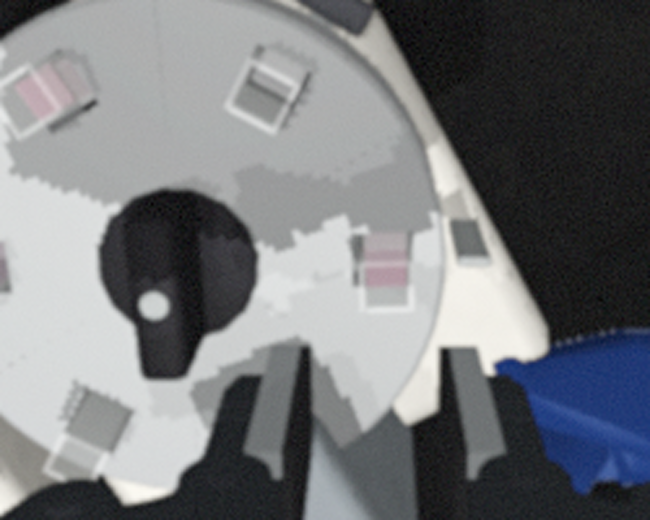

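View pics/s4c.png

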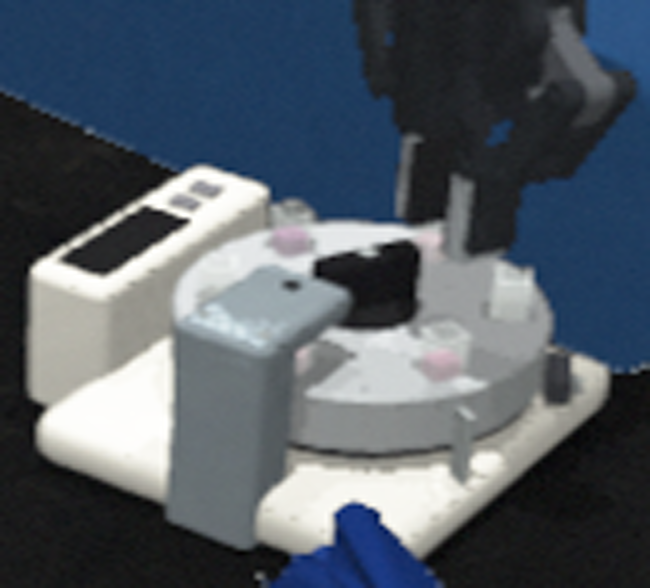

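```bash
python3 - <<'E'
from h import *
im=load('w13')
cv2.imwrite('pics/w13d.png',cv2.resize(im['color'][225:280,300:370],None,fx=9,fy=9,interpolation=cv2.INTER_CUBIC))
cv2.imwrite('pics/w13e.png',cv2.resize(im['color'][160:205,255:315],None,fx=9,fy=9,interpolation=cv2.INTER_CUBIC))
E
```

```text
(no output)
```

View pics/w13d.png

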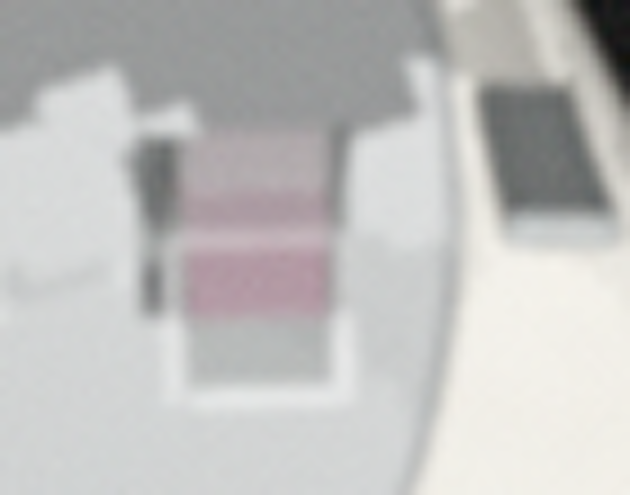

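View pics/w13e.png

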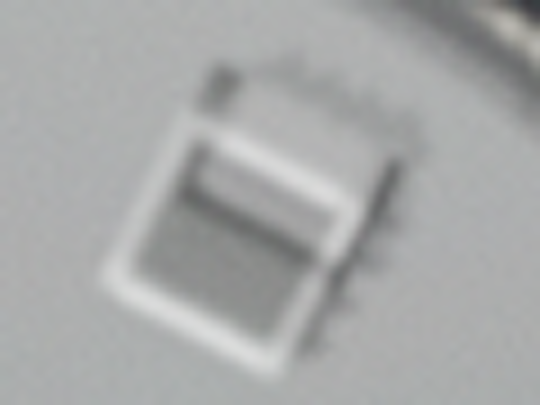

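```bash
python3 - <<'E'
from h import *
im=load('w13'); s=sense(); y=s['tcp_rot'][:2,1]; z=s['tcp_rot'][:2,2]
g=lambda x,v,h: onz(im,300+x/9,225+v/9,h)[:2]
for h in (84,86,88,90):
    a,b=g(258,232,h),g(262,403,h); L,R=g(165,403,h),g(352,403,h)
    print(h,'far',a@y,'near',b@y,'w',np.linalg.norm(L-R),'ctr',(a+b)/2)
print('face at mouth',g(255,130,68)@y,'ptr',g(560,222,63))
# knob in wrist view: crop w13c coords scale2.6 offset(180,150)
k=lambda x,v,h: onz(im,180+x/2.6,150+v/2.6,h)[:2]
# disc circle at knob
for n,p,h in [('bar far L',(127,205),94),('bar far R',(203,200),94),('near L',(142,378),94),('near R',(188,378),94)]:
    print(n,k(*p,h).round(1))
c=k(178,262,68+4);print('disc',c)
E
```

```text
84 far -299.80001537910084 near -311.9290924563716 w 12.466500584117407 ctr [540.55782241 143.13959891]
86 far -299.0669236736168 near -311.06773708808316 w 12.334668704652364 ctr [540.33015108 142.3751909 ]
88 far -298.3338319681329 near -310.20638171979465 w 12.202836825187292 ctr [540.10247975 141.61078289]
90 far -297.60074026264897 near -309.34502635150614 w 12.071004945722148 ctr [539.87480842 140.84637488]
face at mouth -298.03887793046306 ptr [519.92378652 150.82698841]
bar far L [585.7 104.6]
bar far R [570.1 108.6]
near L [598.5 143. ]
near R [588.6 146.2]
disc [587.86433369 125.83134948]
```

Emit:
{"fn": "play_rows", "kwargs": {"moves": [[0.2,-0.08,0,0],[0.35,-0.13,0,0],[0.35,-0.13,0,0],[0.2,-0.07,0,0],[0.075,-0.025,0,0],[0,0,0,0],[0,0,0,0]], "hand": 0.36}}

```text
t: 13.78
eef_pos: [588.3, 124.5, 145.3]
tcp_rot: [[-0.002, -0.315, -0.949], [-0.0, -0.949, 0.315], [-1.0, 0.001, 0.002]]
wrist_force: [-0.0, 0.2, -0.6]
finger_gap: 0.358
```

```bash
python3 -c "
from h import *
look('w14',200,160,2.7,2.7,240,220)
im=load('w14');e=sense()['eef_pos']
for z in (95,72,68): print((proj(im,(e[0],e[1],z))-[200,160])*2.7,(proj(im,(589.8,124.7,z))-[200,160])*2.7)
"
```

```text
13.8333 [588.18 124.61 145.53] [-0.82  0.03 -0.81] 0.3624477851281478
[333.1849606  298.13860123] [325.86555019 300.82296388]
[333.14085069 258.41503703] [326.58012795 260.85428641]
[333.13409703 252.33296982] [326.68954899 254.73400901]
```

View pics/w14c.png

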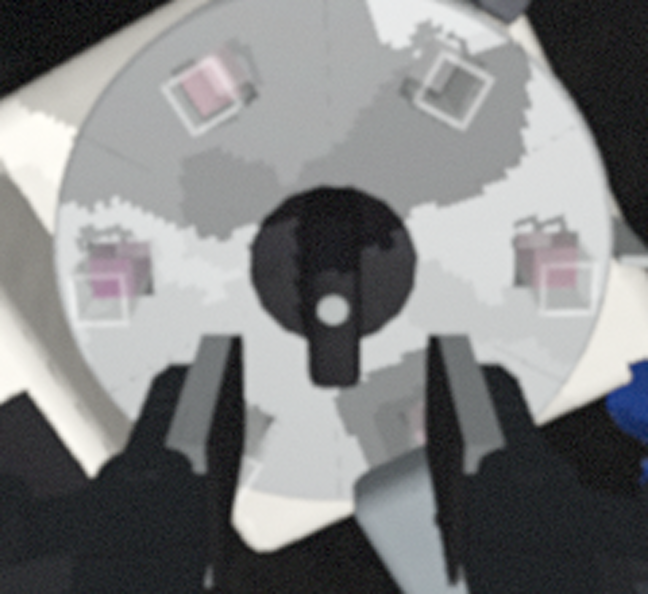

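```bash
python3 - <<'E'
from h import *
im=load('w14'); s=sense();e=s['eef_pos'][:2]; y=s['tcp_rot'][:2,1]; z=s['tcp_rot'][:2,2]
def k(x,v,h):
    w=onz(im,200+x/2.7,160+v/2.7,h)[:2]-e; return np.array([w@z,w@y]).round(2)
pts=[(55,230),(612,240),(330,499),(85,360),(130,415),(250,487),(575,120),(100,110),(607,300)]
w=np.array([k(*p,68) for p in pts])
A=np.c_[2*w,np.ones(len(w))];q=np.linalg.lstsq(A,(w**2).sum(1),rcond=None)[0]
print('drum ctr rel (toolz,tooly)',q[:2],math.sqrt(q[2]+q[:2]@q[:2]), (np.linalg.norm(w-q[:2],axis=1)-66).round(1))
d=np.array([k(250,263,72),k(416,263,72),k(333,186,72)]);print(d)
for p in [(300,350),(310,385),(358,385),(362,240),(298,240)]: print(p,k(*p,95))
E
```

```text
drum ctr rel (toolz,tooly) [ 0.29699381 -3.04037601] 64.61992260217795 [-0.7 -1.1 -1.9 -0.6 -1.6 -1.8 -2.1 -2.1 -0.6]
[[-19.11  -1.12]
 [ 19.05  -1.13]
 [ -0.03  17.32]]
(300, 350) [ -6.95 -11.76]
(310, 385) [ -4.92 -19.95]
(358, 385) [  5.27 -19.95]
(362, 240) [ 5.81 12.69]
(298, 240) [-7.1  12.69]
```

Emit:
{"fn": "play_rows", "kwargs": {"moves": [[0.01,0.03,-0.2,0],[0,0,-0.35,0],[0,0,-0.3,0],[0,0,-0.2,0],[0,0,-0.1,0],[0,0,-0.05,0],[0,0,0,0]]}}

```text
t: 14.42
eef_pos: [589.0, 125.9, 97.7]
tcp_rot: [[-0.001, -0.314, -0.949], [-0.0, -0.949, 0.314], [-1.0, 0.0, 0.001]]
wrist_force: [0.0, 0.7, 0.4]
finger_gap: 0.363
```

```bash
python3 -c "
from h import *
look('w15',200,180,2.7,2.7,240,220)
snap('scene','s5')
c=load('s5')['color'][130:270,310:440]
cv2.imwrite('pics/s5c.png',cv2.resize(c,None,fx=5,fy=4.2,interpolation=cv2.INTER_CUBIC))"
```

```text
14.4667 [589.41 125.94  98.32] [ 0.05 -0.52  0.64] 0.3611250610042427
```

View pics/w15c.png

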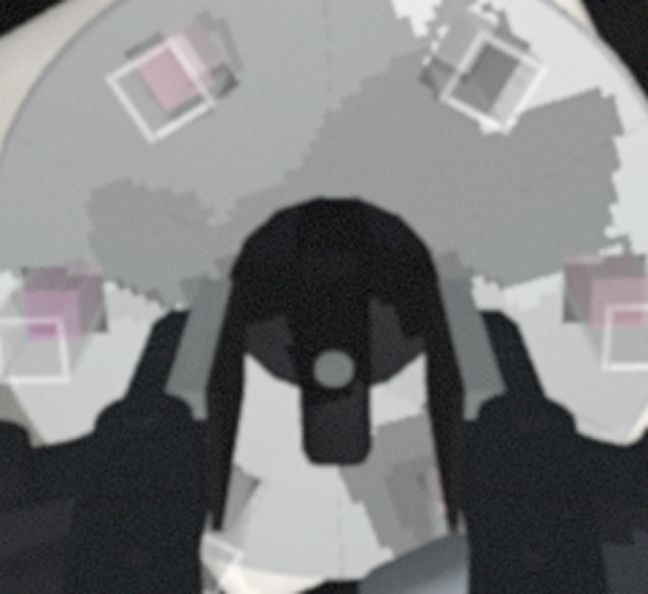

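View pics/s5c.png

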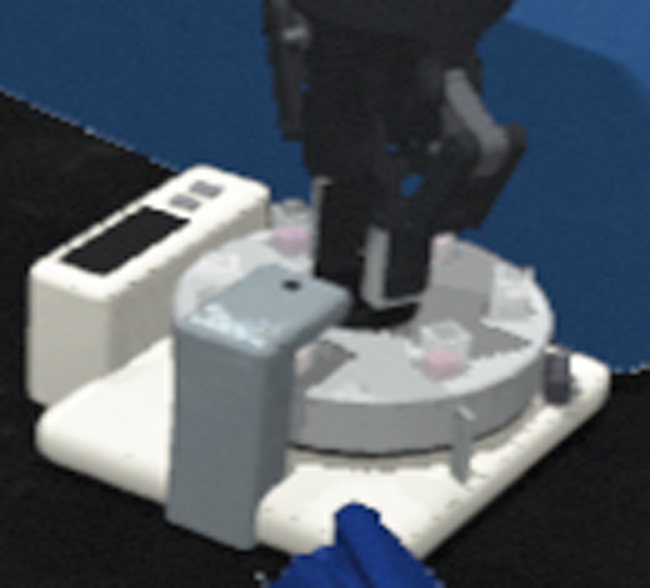

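Emit:
{"fn": "play_rows", "kwargs": {"moves": [[0,0,0,0],[0,0,0,0],[0,0,0,0],[0,0,0,0],[0,0,0,0],[0,0,0,0],[0,0,0,0],[0,0,0,0]], "hand": 0.0}}

```text
t: 15.18
eef_pos: [589.3, 126.1, 99.0]
tcp_rot: [[0.001, -0.314, -0.949], [0.001, -0.949, 0.314], [-1.0, -0.001, -0.0]]
wrist_force: [-3.1, 1.8, 4.8]
finger_gap: 0.119
```

```bash
python3 -c "
from h import *
s=sense();print(s['t'],s['eef_pos'],s['wrist_force'],s['ft_torque'],s['finger_gap'],s['joint_positions'],math.degrees(math.atan2(s['tcp_rot'][1,2],s['tcp_rot'][0,2])))"
```

```text
15.1833 [589.31216571 126.07184536  99.03440607] [-3.09830877  1.76558189  4.82428366] [ 0.20509069  0.5907644  -0.10132098] 0.11906718096503309 [ 2.10493413e-01  5.39048430e-01  4.91335449e-02  1.08010599e+00
  5.47482433e-04 -1.04057262e+00] 161.68080608116645
```

Emit:
{"fn": "play_rows", "kwargs": {"moves": [[-0.005,0.002,0,-0.3],[0,0,0,-0.4],[0,0,0,-0.4],[0,0,0,-0.4],[0,0,0,-0.4],[0,0,0,-0.4]]}}

```text
t: 15.68
eef_pos: [589.3, 126.0, 99.0]
tcp_rot: [[0.001, -0.562, -0.827], [0.0, -0.827, 0.562], [-1.0, -0.001, -0.001]]
wrist_force: [-2.7, 0.6, 5.2]
finger_gap: 0.123
```

```bash
python3 -c "
from h import *
s=sense();print(s['t'],s['eef_pos'],s['wrist_force'],s['ft_torque'],s['finger_gap'],math.degrees(math.atan2(s['tcp_rot'][1,2],s['tcp_rot'][0,2])))
look('w16',200,180,2.7,2.7,240,220)"
```

```text
15.6833 [589.31479725 126.04990914  99.03214048] [-2.67076553  0.59589667  5.17695403] [0.06775122 0.50497075 0.31292753] 0.12320120185025978 145.77880218207218
15.7333 [589.31 126.06  99.03] [-2.62 -0.18  5.39] 0.11460802315810155
```

View pics/w16c.png

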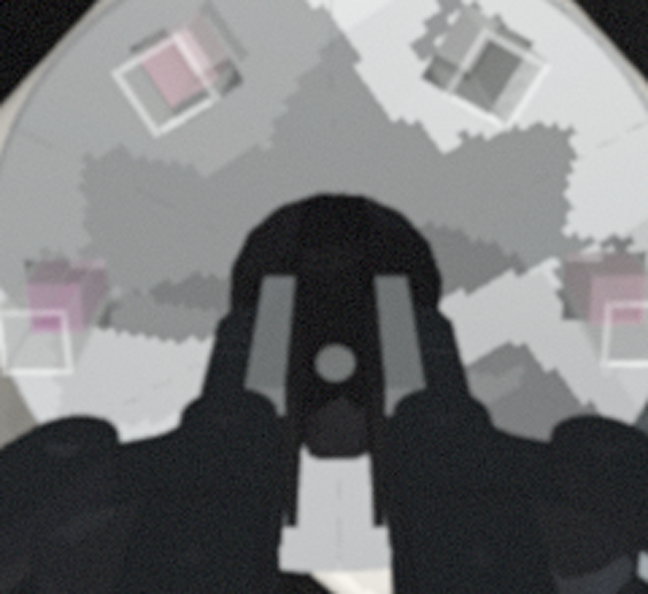

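Emit:
{"fn": "play_rows", "kwargs": {"moves": [[0,0,0,-0.5],[0,0,0,-0.5],[0,0,0,-0.5],[0,0,0,-0.5],[0,0,0,-0.5],[0,0,0,-0.5],[0,0,0,-0.5],[0,0,0,0]]}}

```text
t: 16.4
eef_pos: [589.3, 126.1, 99.0]
tcp_rot: [[0.001, -0.851, -0.526], [0.0, -0.526, 0.851], [-1.0, -0.001, -0.0]]
wrist_force: [-2.4, 1.7, 5.8]
finger_gap: 0.118
```

Emit:
{"fn": "play_rows", "kwargs": {"moves": [[0,0,0,-0.5],[0,0,0,-0.5],[0,0,0,-0.5],[0,0,0,-0.5],[0,0,0,-0.5],[0,0,0,-0.5],[0,0,0,-0.3],[0,0,0,0],[0,0,0,0]]}}

```text
t: 17.15
eef_pos: [589.3, 126.0, 99.0]
tcp_rot: [[0.001, -0.987, -0.158], [0.001, -0.158, 0.987], [-1.0, -0.001, 0.0]]
wrist_force: [-2.3, 0.2, 5.5]
finger_gap: 0.117
```

```bash
python3 -c "
from h import *
s=sense();print(s['t'],s['eef_pos'],s['wrist_force'],s['ft_torque'],s['finger_gap'],math.degrees(math.atan2(s['tcp_rot'][1,2],s['tcp_rot'][0,2])))
look('w17',140,160,1.8,1.8,360,300)
for n in ('scene','top'): snap(n,n+'6')
cv2.imwrite('pics/s6c.png',cv2.resize(load('scene6')['color'][130:270,310:440],None,fx=5,fy=4.2,interpolation=cv2.INTER_CUBIC))"
```

```text
17.15 [589.28701908 126.03948421  99.02375913] [-2.25838334  0.15606181  5.51353617] [ 0.10951424  0.46357912 -0.14636   ] 0.11722579267013547 99.10460673183299
17.2 [589.3  126.08  99.02] [-3.03 -0.28  5.58] 0.11777324157067191
```

View pics/w17c.png

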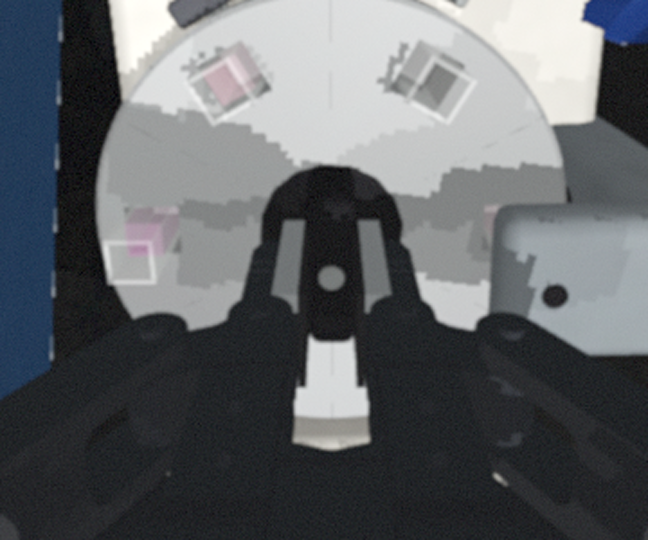

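View pics/s6c.png

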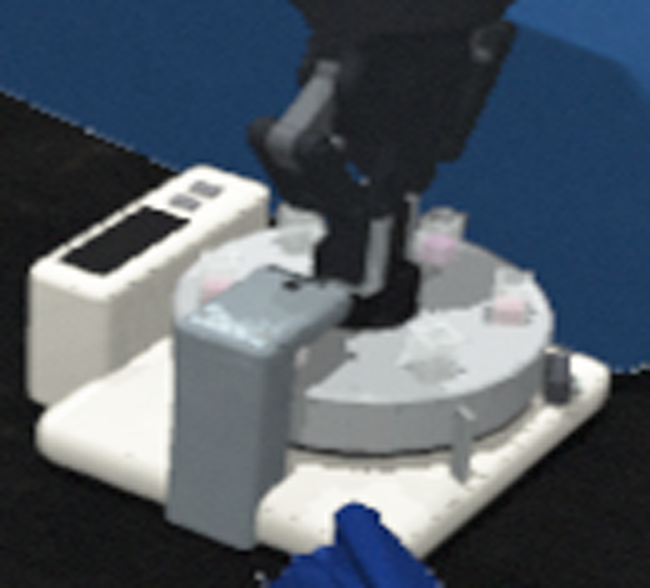

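Emit:
{"fn": "play_rows", "kwargs": {"moves": [[0,0,0,0],[0,0,0,0],[0,0,0,0],[0,0,0,0]], "hand": 0.25}}

```text
t: 17.63
eef_pos: [589.2, 125.8, 97.8]
tcp_rot: [[-0.0, -0.987, -0.158], [-0.0, -0.158, 0.987], [-1.0, 0.0, -0.0]]
wrist_force: [0.6, -0.3, -1.0]
finger_gap: 0.252
```

Emit:
{"fn": "play_rows", "kwargs": {"moves": [[0,0,0.1,0],[0,0,0.3,0],[0,0,0.6,0],[0,0,0.8,0],[-0.3,0,0.8,0],[-0.6,0,0.5,0],[-0.7,0,0.3,0],[-0.7,0,0,0],[-0.5,0,0,0],[0,0,0,0],[0,0,0,0]]}}

```text
t: 18.55
eef_pos: [476.7, 125.9, 234.9]
tcp_rot: [[0.002, -0.987, -0.159], [0.0, -0.159, 0.987], [-1.0, -0.002, -0.0]]
wrist_force: [0.8, -0.1, -0.1]
finger_gap: 0.253
```

```bash
python3 -c "
from h import *
look('w18',140,20,1.8,1.8,360,300)
for n in ('scene','top'): snap(n,n+'7')
cv2.imwrite('pics/s7c.png',cv2.resize(load('scene7')['color'][130:270,310:440],None,fx=5,fy=4.2,interpolation=cv2.INTER_CUBIC))
cv2.imwrite('pics/t7c.png',cv2.resize(load('top7')['color'][155:275,355:460],None,fx=5,fy=5,interpolation=cv2.INTER_CUBIC))"
```

```text
18.6 [477.54 125.97 234.71] [-0.28 -0.52  0.31] 0.24559358051806315
```

View pics/w18.png

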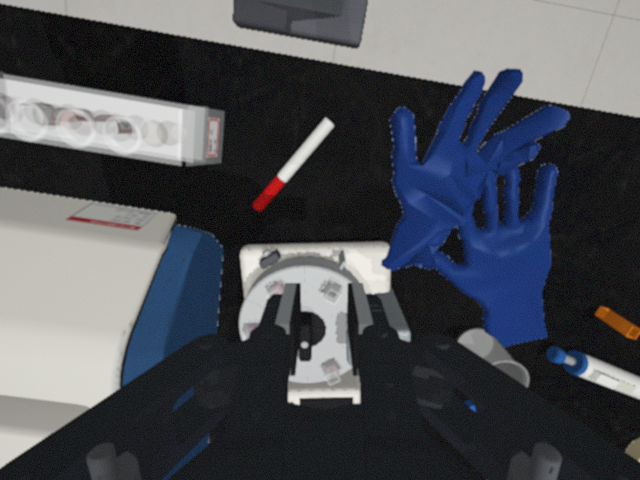

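View pics/s7c.png

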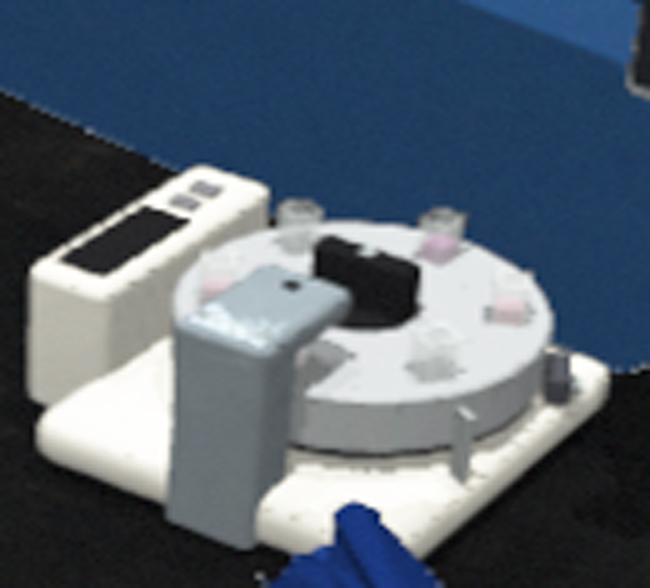

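View pics/t7c.png

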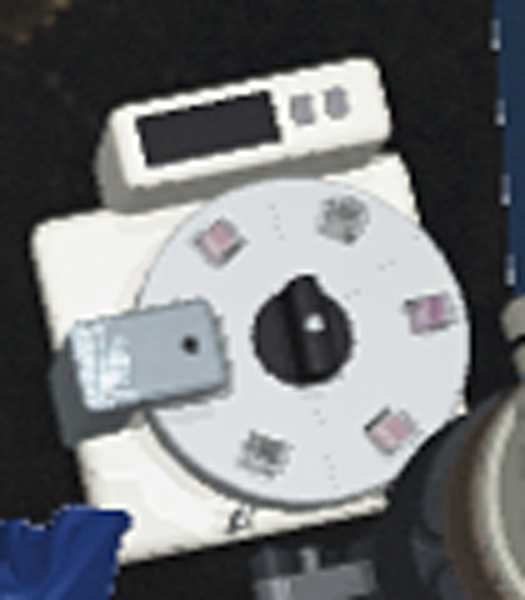

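Emit:
{"fn": "play_rows", "kwargs": {"moves": [[-0.13,-0.08,0,-1],[-0.13,-0.08,-0.1,-1],[-0.13,-0.08,-0.2,-1],[-0.13,-0.08,-0.2,-1],[-0.13,-0.08,-0.3,-1],[-0.13,-0.08,-0.3,-1],[-0.13,-0.08,-0.3,-1],[-0.13,-0.08,-0.3,-1],[-0.13,-0.08,-0.2,-1],[-0.13,-0.08,-0.1,-1],[-0.1,-0.1,-0.1,-1],[0,0,0,-1]]}}

```text
t: 19.7
eef_pos: [420.5, 89.1, 148.7]
tcp_rot: [[-0.003, -0.279, 0.96], [-0.001, 0.96, 0.279], [-1.0, -0.0, -0.003]]
wrist_force: [0.1, 0.1, -0.6]
finger_gap: 0.249
```

```bash
python3 -c "
from h import *
look('w19',0,0,1.25,1.25,640,480)
print(proj(load('w19'),(582,174,77)))"
```

```text
19.75 [421.21  89.43 149.19] [ 0.89 -0.65  1.03] 0.24971716698250074
[629.0875613  202.32080433]
```

View pics/w19c.png

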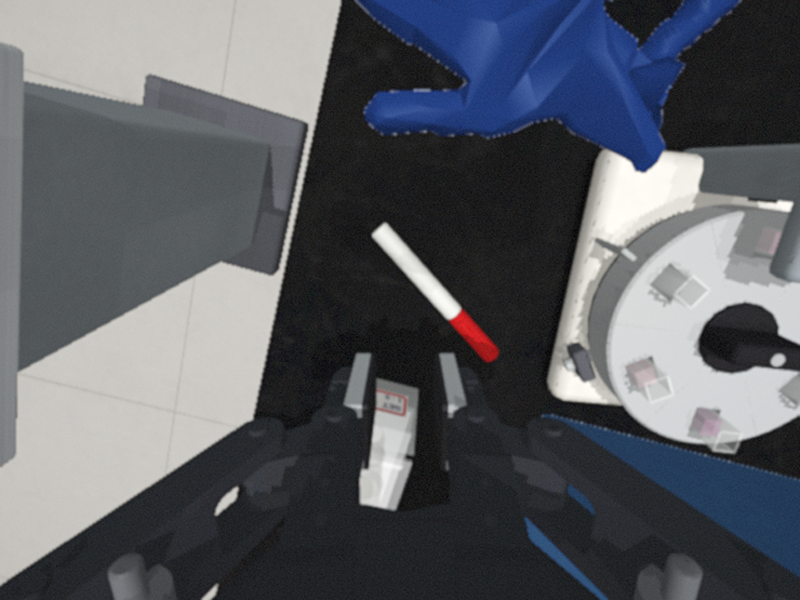

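Emit:
{"fn": "play_rows", "kwargs": {"moves": [[0.4,0.1,0,0],[0.5,0.2,0,0],[0,0,0,0]]}}

```text
t: 20.0
eef_pos: [461.7, 103.0, 150.3]
tcp_rot: [[0.005, -0.288, 0.958], [0.001, 0.958, 0.288], [-1.0, -0.0, 0.005]]
wrist_force: [0.9, 0.5, 0.8]
finger_gap: 0.251
```

```bash
python3 -c "
from h import *
look('w20',480,80,4,4,160,140)
im=load('w20');print((proj(im,(582,174,68))-[480,80])*4,(proj(im,(582,174,86))-[480,80])*4)"
```

```text
20.05 [459.65 102.39 149.94] [ 0.06  0.52 -0.41] 0.24615653910069044
[243.60306903 492.63751259] [320.94635781 519.23684342]
```

View pics/w20c.png

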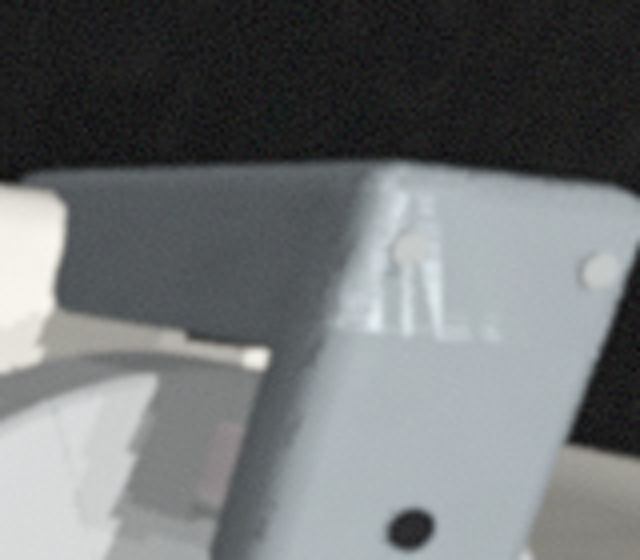

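```bash
python3 -c "
from h import *
im=load('w19')
cv2.imwrite('pics/w19d.png',cv2.resize(im['color'][120:300,500:640],None,fx=4.2,fy=3.3,interpolation=cv2.INTER_CUBIC))
for X in [(582,174,68),(582,174,86)]: print((proj(im,X)-[500,120])*[4.2,3.3])"
```

```text
[489.41831235 261.52137399]
[599.66236418 282.70784999]
```

View pics/w19d.png

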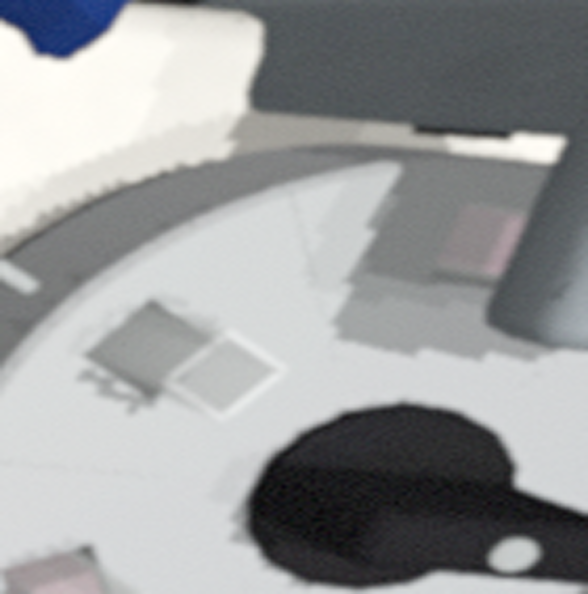

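```bash
python3 -c "
from h import *
print(finish_job())"
```

```text
the job is handed in; nothing more can be done
None
```

I loaded the cuvette into the empty pocket, turned the drum one click clockwise to the read head, let go, backed off, and handed the job in at about 20 s.

- **Loading:** I gripped the clear cuvette at the front left by its upper part and lined it up with the pocket using the wrist camera. It went in without touching the rim. I felt the floor at about 6 N at TCP z = 90.8, where 90.9 was expected. That 6 N was also the highest vertical reading I saw while pressing it in.
- **Turning:** I gripped the knob and turned it from 161.7° to 99.1°. The read station is at about 99.3° by my measurement. Torque was about 0.3 N m on leaving the click and about 0.15 N m of the opposite sign at rest, consistent with the drum settling in the next one.
- **Last checks:**
  - The top view shows every pocket moved on by one place.
  - The wrist view shows the pink cuvette upright under the head, about where predicted. The head hides most of it, so I saw only its lower part there.
  - The orange look-alike was not touched. The beaker looked undisturbed in the wrist view after release, but I did not measure its position again.

**Checks that did not fully agree:**
- The 3–6 N roller peak never showed in the force readings, which I took only at the end of each step. I judged the cuvette home from its height and the floor contact.
- The camera estimate of the seated top was 86–88 mm, where 86 mm is nominal. The turn met no jam under the head.

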